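Load, cull and date-stamp a batch of pressed bars

ROBOT

A 6-joint arm with a two-finger parallel gripper is mounted at the origin on the work surface. World frame = base frame: x ahead of the robot, y to its left, z up, the work surface at z = 0. Lengths are in m, angles in rad, forces in N, time in s.
With the tool pointing down it reaches from about 0.375 to 0.975 m from the base axis. Payload 3.8 kg.
Tool frame: the origin (TCP) lies at the very end of the fingers, on their centre line; the grasp point (between the pads) lies 19 mm behind it; z points along the fingers, x is the direction in which the jaws open and shut, and the axes are right-handed (so a half turn about z gives the same grasp; the last joint's range is limited). The gripper opens to 85 mm and grips with 20 to 120 N. Pads are 22 mm wide; open, the fingers measure 114 mm over their backs; the gripper's body (76 mm by 85 mm) begins 54 mm behind the grasp point. The pads swing forward as they close: fully open they stand 13 mm farther back than shut.
Start: joints at [-1.244, 0.264, 1.604, -0, 1.274, -0.037], TCP at [0.24, -0.631, 0.231] pointing down, gripper open.
Joint ranges: [-2.63, 2.63], [-0.94, 2.18], [0.31, 2.57], [-1.31, 4.45], [0, 2.66], [-2.55, 2.55]. Speed limits (rad/s): [2.57, 2.57, 3.14, 3.14, 3.14, 3.14].

INTERFACE

Orientations are given as a rotation vector (axis times angle).
In Python, from workcell import bot gives the robot as it stands.
- The arm moves only by the tool carry_out, never from a script. Its argument "deltas" is a list of rows, each an object with "delta_pos": the shift along the tool's x, y, z in m, a list of three; "dr": the turn, a rotation vector about the tool's x, y, z in rad, a list of three. A call has 1 to 10 rows; each row shifts and turns the commanded pose from where the row before left it, along the tool's axes as they then stand; what a row does not reach is not made up. A row lasts 1/8 s, in which the tool goes at most 62.5 mm and 10.7 degrees, less where a joint would pass 70% of its speed; a pose out of reach is approached as far as the arm can. A call is refused whole if a number of a shift passes 0.0625 or a number of a turn 0.188, either way. A call with a gripper value outside its range is refused whole. "grip" is the opening, from 0 (shut) to 1 (fully open), set as the call begins (left out, the last holds). The fingers move at their own pace and stop on an object; "force" is the grip in N (left out, the last holds). Time passes only in rows, so rows that do not move let the fingers close. It gives the time, the measured TCP pose, the force and the opening at its end, in the units of the state.
- bot.read_state(): the state, without advancing time (a new reading comes with each control period).
- bot.read_camera(name): name is "scene" or "top" or "wrist"; returns a dict with "frame" (480x640x3 uint8, red, green, blue), "K" (3x3 intrinsics, pixels), "k1" (the pictures are not rectified: a ray, as slopes to the right and down, at radius r is drawn at 1 + k1 r^2 times it, then the intrinsics apply), "xyz" and "attitude" of the camera in the world; the wrist camera has in their place "hand_eye" (4x4, takes a point from camera to tool coordinates, whose origin is the TCP and whose axes are the tool frame's). Camera axes: x right, y down, z forward; pixel columns grow to the right and rows downward; lengths in m; the calibration is good to about 2 mm. A picture is of the moment at which its call begins: read the wrist's pose just before it. There is no depth.
- bot.finish_job(): hands the job in, once; it reports no verdict.
The state is a dict: "time": time; "q": joint angles; "joint_vel": joint speeds; "joint_torque": joint torques, N m; "tool_pos": TCP position; "tcp_rot": TCP orientation; "wrist_force": force on the tool from outside, world axes, zero at the start; "torque": the same for the moment, N m; "width": opening from 0.0 (shut) to 1.0 (fully open).
Only numpy, scipy, OpenCV 4.12 (cv2) and the standard library are available. Lean on these libraries where they do the work, as an engineer would, in place of code of your own. Each camera call takes 0.05 s, during which the arm holds its last target.

TASK

Push the lever on the coder's side to raise its head fully, then lay every whole bar flat in a lane of its own on the coder's bed, lengthwise with its far end close to the back stop, while the faulty bars (broken short or with a corner missing) go into the steel reject tray. Once all the whole bars are in, bring the head right down onto them with the lever to stamp them, then raise it fully again and leave the stamped bars lying in their lanes. Do not disturb the bottle, the tape roll or the scraper.

Things in the scene. Friction and masses are not known exactly. Their poses are not given: they have to be found in the camera images.
- coder: the fixed date coder: steel bed 190 (x) x 300 (y) mm, top 12 mm above the table; origin on the table under the bed's centre; x points away from the robot, y left. Four lanes along x, 70 mm apart, between ridges 6 mm wide and high (64 mm free). Side posts 95 mm high at x = 100 to 150, y = +-142 mm; housing 60 mm high behind, x = 140 to 210 mm
- lane1 (a point): lane 1 of the coder (from the robot's right to left): point on the bed top, mid-width of the lane, where the centre of a well-placed bar's underside comes (2 mm short of the stop); axes as the coder's
- lane2 (a point): lane 2 of the coder (from the robot's right to left): point on the bed top, mid-width of the lane, where the centre of a well-placed bar's underside comes (2 mm short of the stop); axes as the coder's
- lane3 (a point): lane 3 of the coder (from the robot's right to left): point on the bed top, mid-width of the lane, where the centre of a well-placed bar's underside comes (2 mm short of the stop); axes as the coder's
- lane4 (a point): lane 4 of the coder (from the robot's right to left): point on the bed top, mid-width of the lane, where the centre of a well-placed bar's underside comes (2 mm short of the stop); axes as the coder's
- stop (a point): middle of the back stop's front face at bed height (coder x = +45 mm); the stop is 16 mm high, along the coder's y across all lanes, at their far end; a 110 mm bar touching it has its centre at coder x = -10 mm
- lever (a joint): the coder's head with its lever, one rigid piece on a pivot (rad). 0 = head down, its four pads (one per lane, 75 to 100 mm in front of the pivot) touching 30 mm bars in the lanes; empty, it can go to -0.05. 1.20 = fully raised, on its stop, clear of the lanes. Stays where it is left; needs about 0.5 N m
- lever_knob (a point): centre of the lever's black ball knob (22 mm), on a 10 mm steel rod rising from the right end of the head's shaft, outside the right post; 95 mm from pivot to knob. Head down: it leans 0.6 rad from vertical towards the robot; fully raised: 0.6 rad away. Pushing it away from the robot raises the head, pushing it towards the robot lowers it
- lever_pivot (a point): the point on the pivot line at the foot of the lever rod (coder x = +120, y = -178, z = 80 mm); axes as the coder's
- belt: the green outfeed belt the batch lies on, 360 (x) x 340 (y) mm, its top 12 mm above the table; fixed; origin under its centre
- tray: the reject tray, an open steel tray 200 (x) x 140 (y) x 45 mm high, walls 4 mm; fixed; origin under its centre
- tray_in (a point): centre of the reject tray's inner floor, 4 mm above the table; axes as the tray's
- bar1: a whole pressed bean-curd bar, cream, a plain firm block 110 long x 34 wide x 30 mm high, 0.13 kg; origin at the centre of its underside, x along its length, z up. Up to four whole bars (three or four are present)
- bar2: a whole pressed bean-curd bar, cream, a plain firm block 110 long x 34 wide x 30 mm high, 0.13 kg; origin at the centre of its underside, x along its length, z up. Up to four whole bars (three or four are present)
- bar3: a whole pressed bean-curd bar, cream, a plain firm block 110 long x 34 wide x 30 mm high, 0.13 kg; origin at the centre of its underside, x along its length, z up. Up to four whole bars (three or four are present)
- bar4: a whole pressed bean-curd bar, cream, a plain firm block 110 long x 34 wide x 30 mm high, 0.13 kg; origin at the centre of its underside, x along its length, z up. Up to four whole bars (three or four are present)
- bar_short: a faulty bar, broken short: cream block 72 x 34 x 30 mm, 0.085 kg; origin at the centre of its underside, x along its length (may be absent)
- bar_chipped: a faulty bar with a corner broken away: cream, 110 mm long, 30 mm high; 34 mm wide from x = -55 to +10 mm, and beyond that, to x = +55 mm, only the half at y = -17 to 0 mm is left; 0.10 kg; origin under the middle of the full 110 x 34 mm outline, x along its length (may be absent)
- sanitiser: bystander: white bottle of sanitiser, 64 mm across, 170 mm tall, standing; origin under its centre. Leave it alone
- tape: bystander: roll of clear tape lying flat, 110 mm across, 48 mm high; origin under its centre. Leave it alone
- scraper: bystander: scraper with a handle lying on the table; origin under its middle. Leave it alone

How it is judged:
By the outcome, as a careful person would: the job done as asked, in the order asked, and still so for the second after the job is handed in, with the robot touching nothing.
Of bar1, bar2, bar3, bar4 only 3 to 4 are there at a start; the rules pass over those that are not, and their reading is None.
Of bar_short, bar_chipped only 1 to 2 are there at a start; the rules pass over those that are not, and their reading is None.
At some moment in a run one of bar1, bar2, bar3, bar4, bar_short, bar_chipped may be knocked a few centimetres aside while the robot is not near it.
It also fails if it takes over 210 s, if anything falls off the work surface, if the arm or the gripper's body presses on something with over 40 N, if the wrist force passes 120 N, or if a joint passes its speed limit or range.

## Working session

There is one attempt and no reset: what is moved stays moved. The work goes in short steps, Python scripts to look and compute and a tool call to move; the robot and the scene stay as the last step left them, time stands still between calls to the robot, and variables do not carry over. Pictures are saved under pics/ and viewed, and the job is handed in when it is done.

Besides the shell and the picture viewer there is one more tool, called after "Emit:" in YAML: its name, and indented under it one key for each argument. carry_out: Moves the arm, as the interface text tells. Its arguments: {"type":"object","properties":{"deltas":{"type":"array"},"grip":{"type":"number"},"force":{"type":"number"}},"required":["deltas"]}

```bash
ls; mkdir -p pics; python3 - <<'E'
from workcell import bot
import cv2
s=bot.read_state(); print(s)
for n in ("scene","top","wrist"):
    c=bot.read_camera(n); cv2.imwrite(f"pics/{n}0.png",c["frame"][:,:,::-1])
    print(n,{k:v for k,v in c.items() if k!="frame"})
E
```

```text
pics
{'time': 0.0, 'q': array([-1.24388158e+00,  2.64766613e-01,  1.60538306e+00, -5.12674772e-05,
        1.27373153e+00, -3.69038182e-02]), 'joint_vel': array([ 1.21433392e-03,  3.75158148e-04, -3.85129616e-04,  7.46513255e-04,
        8.66241276e-04, -4.78183879e-05]), 'joint_torque': array([-1.26286468e-03, -5.15125036e+01, -3.67310143e+01,  8.63225932e-05,
        1.31037663e-02, -1.43683231e-06]), 'tool_pos': array([ 0.23993541, -0.63011704,  0.22994809]), 'tcp_rot': array([-2.58558246,  1.78213804,  0.00292733]), 'wrist_force': array([-0.51751681,  0.73329573, -0.01530926]), 'torque': array([ 0.04872148,  0.07944417, -0.00984311]), 'width': 0.9982328457105628}
scene {'K': array([[550.30592579,   0.        , 313.25059746],
       [  0.        , 550.30592579, 245.87073067],
       [  0.        ,   0.        ,   1.        ]]), 'k1': -0.15059407504072703, 'xyz': array([ 0.93724241, -0.60246794,  1.12890969]), 'attitude': array([-2.46781746, -0.5972042 ,  0.18675408])}
top {'K': array([[506.43379688,   0.        , 327.33519229],
       [  0.        , 506.43379688, 235.323643  ],
       [  0.        ,   0.        ,   1.        ]]), 'k1': -0.03485543650583242, 'xyz': array([0.33017466, 0.02204039, 1.49728923]), 'attitude': array([-2.11813767,  2.13360006, -0.2033322 ])}
wrist {'K': array([[431.01230347,   0.        , 314.09977817],
       [  0.        , 431.01230347, 244.09057639],
       [  0.        ,   0.        ,   1.        ]]), 'k1': -0.10447592277078814, 'hand_eye': array([[ 9.99999866e-01,  4.75426034e-04,  2.05144510e-04,
        -2.22100161e-04],
       [-5.15469536e-04,  9.51567595e-01,  3.07439175e-01,
        -7.98273625e-02],
       [-4.90442806e-05, -3.07439240e-01,  9.51567712e-01,
        -1.41762341e-01],
       [ 0.00000000e+00,  0.00000000e+00,  0.00000000e+00,
         1.00000000e+00]])}
```

View pics/scene0.png

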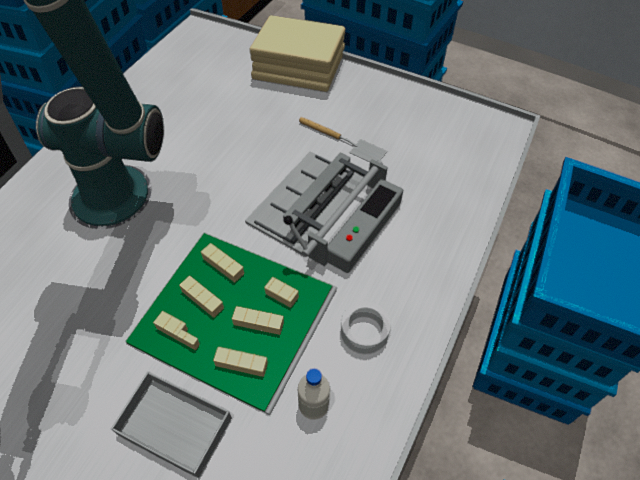

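View pics/top0.png

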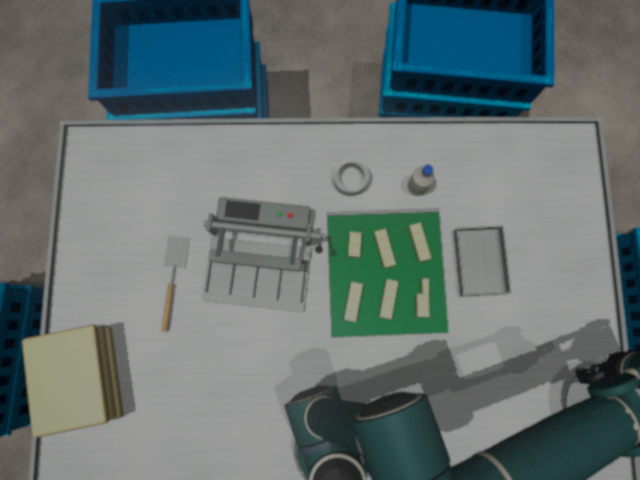

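View pics/wrist0.png

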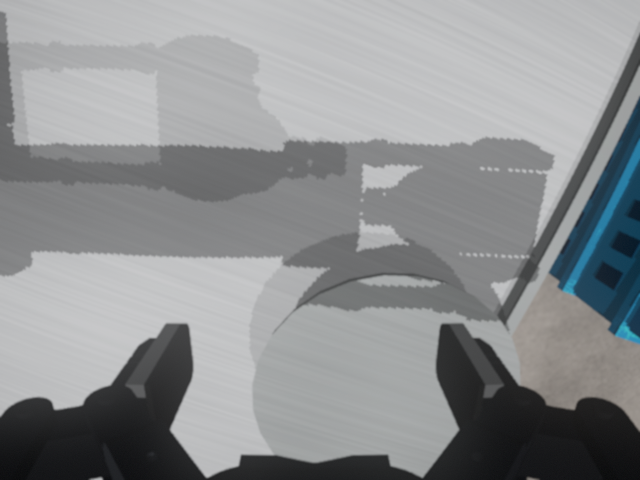

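```bash
cat > h.py <<'E'
import numpy as np, cv2
from workcell import bot
from scipy.spatial.transform import Rotation as R
def cam(n):
    s=bot.read_state() if n=="wrist" else None
    c=bot.read_camera(n)
    if n=="wrist":
        T=np.eye(4);T[:3,:3]=R.from_rotvec(s["tcp_rot"]).as_matrix();T[:3,3]=s["tool_pos"]
        M=T@c["hand_eye"]; c["R"]=M[:3,:3];c["t"]=M[:3,3]
    else:
        c["R"]=R.from_rotvec(c["attitude"]).as_matrix();c["t"]=np.array(c["xyz"])
    return c
def rays(c,px):
    px=np.asarray(px,float).reshape(-1,1,2)
    d=np.array([c["k1"],0,0,0,0])
    u=cv2.undistortPoints(px,c["K"],d)[:,0]
    return np.c_[u,np.ones(len(u))]@c["R"].T
def onplane(c,px,z):
    r=rays(c,px); return c["t"]+r*((z-c["t"][2])/r[:,2])[:,None]
def proj(c,P):
    P=np.asarray(P,float).reshape(-1,3)
    Rw=c["R"].T
    return cv2.projectPoints(P,cv2.Rodrigues(Rw)[0],-Rw@c["t"],c["K"],np.array([c["k1"],0,0,0,0]))[0][:,0]
def tri(c1,p1,c2,p2):
    r1=rays(c1,[p1])[0];r2=rays(c2,[p2])[0]
    r1/=np.linalg.norm(r1);r2/=np.linalg.norm(r2)
    A=np.c_[r1,-r2];s=np.linalg.lstsq(A,c2["t"]-c1["t"],rcond=None)[0]
    a=c1["t"]+s[0]*r1;b=c2["t"]+s[1]*r2
    return (a+b)/2,np.linalg.norm(a-b)
def cream(f):
    hsv=cv2.cvtColor(f,cv2.COLOR_RGB2HSV)
    return cv2.inRange(hsv,(15,35,120),(35,160,255))
def save(n,f): cv2.imwrite("pics/"+n,f[:,:,::-1])
E
python3 - <<'E'
from h import *
for n in ("top","scene"):
    c=cam(n);f=c["frame"]
    m=cream(f)
    cs,_=cv2.findContours(m,cv2.RETR_EXTERNAL,cv2.CHAIN_APPROX_NONE)
    for k in cs:
        if not 60<cv2.contourArea(k)<3000: continue
        W=onplane(c,k[:,0,:],0.042)[:,:2].astype(np.float32)
        (x,y),(w,h),a=cv2.minAreaRect(W*1000)
        print(n,k[:,0].mean(0).round(),"rect",round(x),round(y),round(w),round(h),round(a))
    # belt
    hsv=cv2.cvtColor(f,cv2.COLOR_RGB2HSV)
    g=cv2.inRange(hsv,(45,100,50),(80,255,255))
    k=max(cv2.findContours(g,cv2.RETR_EXTERNAL,cv2.CHAIN_APPROX_NONE)[0],key=cv2.contourArea)
    W=onplane(c,k[:,0,:],0.012)[:,:2].astype(np.float32)
    print("belt",cv2.minAreaRect(W*1000))
    if n=="top":
        save("top_crop.png",cv2.resize(f[140:330,190:450],None,fx=3,fy=3,interpolation=cv2.INTER_CUBIC))
    else: save("scene_crop.png",cv2.resize(f[130:290,230:430],None,fx=3.5,fy=3.5,interpolation=cv2.INTER_CUBIC))
E
```

```text
top [166. 307.] rect 400 476 15 137 84
top [388. 299.] rect 425 -160 33 91 77
top [423. 299.] rect 421 -257 32 101 88
top [354. 244.] rect 577 -65 32 68 89
top [385. 248.] rect 566 -153 107 33 14
top [420. 242.] rect 583 -256 108 34 14
belt ((496.79803466796875, -158.30137634277344), (353.9057922363281, 333.2674560546875), 1.6699694395065308)
scene [240. 359.] rect 585 -254 110 35 14
scene [176. 328.] rect 422 -255 34 110 89
scene [257. 317.] rect 567 -151 110 34 14
scene [281. 289.] rect 579 -63 35 72 85
scene [200. 293.] rect 419 -158 34 109 78
scene [222. 259.] rect 412 -56 35 110 78
scene [319. 126.] rect 412 460 17 135 84
scene [288.  78.] rect 226 615 247 12 10
scene [298.  38.] rect 146 828 283 222 11
belt ((497.15142822265625, -158.04188537597656), (358.69659423828125, 339.93328857421875), 1.6587737798690796)
```

View pics/top_crop.png

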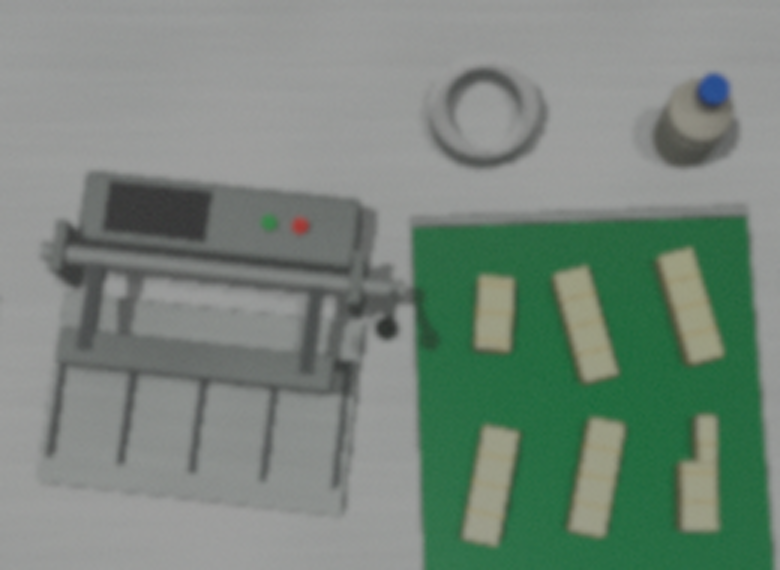

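View pics/scene_crop.png

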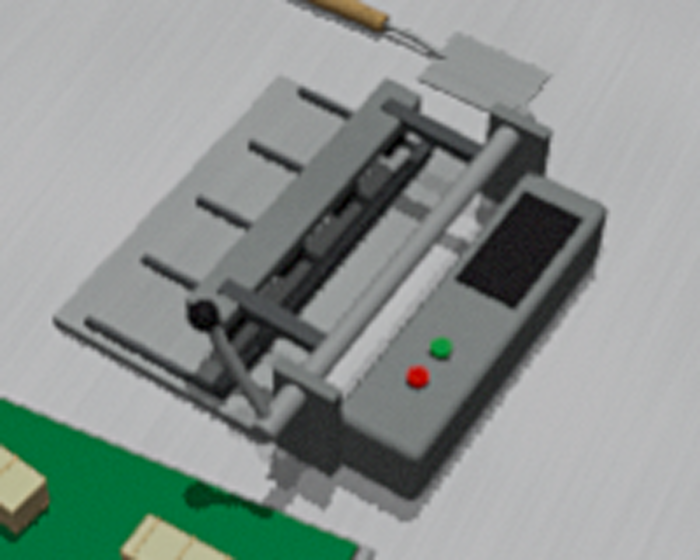

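```bash
python3 - <<'E'
from h import *
s=cam("scene");t=cam("top")
S=lambda x,y:(230+x/3.5,130+y/3.5); T=lambda x,y:(190+x/3,140+y/3)
print("knob",tri(s,S(203,314),t,T(387,327)))
for a,b,z in((S(55,320),T(342,512),.012),(S(280,78),T(42,484),.012),(S(605,205),T(87,173),.06)):
    print(onplane(s,[a],z).round(4),onplane(t,[b],z).round(4))
# ridge ends front at z=.018
for p in ((90,322),(145,261),(199,202),(251,146),(302,91)): print("ridge",onplane(s,[S(*p)],.018).round(4))
for p in ((337,485),(264,478),(193,470),(122,462),(50,454)): print("ridge top",onplane(t,[T(*p)],.018).round(4))
# tray
f=s["frame"]; save("traycrop.png",cv2.resize(f[360:480,100:250],None,fx=4,fy=4))
E
```

```text
knob (array([0.54542501, 0.03838157, 0.16406125]), np.float64(0.0029479308534086967))
[[0.3908 0.0861 0.012 ]] [[0.3876 0.0836 0.012 ]]
[[0.4238 0.3814 0.012 ]] [[0.4164 0.3755 0.012 ]]
[[0.7183 0.3337 0.06  ]] [[0.7154 0.3311 0.06  ]]
ridge [[0.4175 0.0925 0.018 ]]
ridge [[0.4247 0.1608 0.018 ]]
ridge [[0.4325 0.2302 0.018 ]]
ridge [[0.4407 0.2996 0.018 ]]
ridge [[0.4489 0.3712 0.018 ]]
ridge top [[0.4133 0.0882 0.018 ]]
ridge top [[0.4205 0.1589 0.018 ]]
ridge top [[0.4287 0.2278 0.018 ]]
ridge top [[0.4368 0.2969 0.018 ]]
ridge top [[0.445  0.3673 0.018 ]]
```

View pics/traycrop.png

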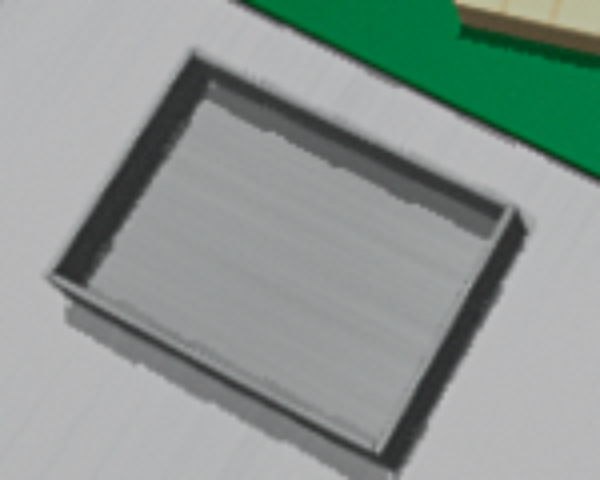

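```bash
cat >> h.py <<'E'
def tool():
    s=bot.read_state(); return R.from_rotvec(s["tcp_rot"]).as_matrix(),s["tool_pos"],s
def plan(xyz,yaw):
    """yaw: angle of tool y from world x; tool z down. prints shift in current tool axes, turn about tool z"""
    A,p,s=tool()
    y=np.array([np.cos(yaw),np.sin(yaw),0]);z=np.array([0,0,-1.]);x=np.cross(y,z)
    B=np.c_[x,y,z]
    dr=R.from_matrix(A.T@B).as_rotvec()
    print("t",round(s["time"],2),"pos",p.round(4),"F",s["wrist_force"].round(1),"w",round(s["width"],3),"yawnow",round(np.arctan2(A[1,1],A[0,1]),3))
    print(" shift now-axes",(A.T@(np.array(xyz)-p)).round(4),"shift after turn",(B.T@(np.array(xyz)-p)).round(4),"dr",dr.round(3))
E
python3 - <<'E'
from h import *
s=cam("scene")
pts=[(100+x/4,360+y/4) for x,y in((193,52),(52,278),(380,455),(515,210))]
W=onplane(s,pts,.045);print(W.round(3),W.mean(0),np.linalg.norm(np.diff(W,axis=0),axis=1))
A,p,_=tool();print(A.round(3))
plan((.50,0.045,.25),-.1125)
E
```

```text
[[ 0.431 -0.375  0.045]
 [ 0.439 -0.51   0.045]
 [ 0.633 -0.502  0.045]
 [ 0.627 -0.366  0.045]] [ 0.53225929 -0.43844944  0.045     ] [0.13568248 0.19461385 0.13584949]
[[ 0.356 -0.935 -0.   ]
 [-0.935 -0.356  0.   ]
 [-0.    -0.    -1.   ]]
t 0.4 pos [ 0.2401 -0.6307  0.231 ] F [-0.2 -0.8 -0.6] w 0.998 yawnow -2.778
 shift now-axes [-0.539  -0.4833 -0.0188] shift after turn [ 0.7006  0.1824 -0.019 ] dr [-1.000e-03  0.000e+00 -2.665e+00]
```

Emit:
carry_out:
  deltas:
    - {"delta_pos": [-0.041,-0.0297,-0.0075],"dr": [0,0,0]}
    - {"delta_pos": [-0.041,-0.0297,-0.0075],"dr": [0,0,0]}
    - {"delta_pos": [-0.041,-0.0297,-0.0075],"dr": [0,0,0]}
    - {"delta_pos": [-0.041,-0.0297,-0.0075],"dr": [0,0,0]}
    - {"delta_pos": [-0.041,-0.0297,-0.0075],"dr": [0,0,0]}
    - {"delta_pos": [-0.041,-0.0297,-0.0075],"dr": [0,0,0]}
    - {"delta_pos": [-0.041,-0.0297,-0.0075],"dr": [0,0,0]}
    - {"delta_pos": [-0.041,-0.0297,-0.0075],"dr": [0,0,0]}

```text
time: 1.4
tool_pos: [0.3457, -0.2382, 0.2918]
tcp_rot: [-2.586, 1.784, -0.002]
wrist_force: [1.3, 0.2, -0.2]
width: 1.001
```

Emit:
carry_out:
  deltas:
    - {"delta_pos": [-0.041,-0.0297,-0.0075],"dr": [0,0,0]}
    - {"delta_pos": [-0.041,-0.0297,-0.0075],"dr": [0,0,0]}
    - {"delta_pos": [-0.041,-0.0297,-0.0075],"dr": [0,0,0]}
    - {"delta_pos": [-0.041,-0.0297,-0.0075],"dr": [0,0,0]}
    - {"delta_pos": [-0.041,-0.0297,-0.0075],"dr": [0,0,0]}
    - {"delta_pos": [-0.041,-0.0297,-0.0075],"dr": [0,0,0]}
    - {"delta_pos": [-0.041,-0.0297,-0.0075],"dr": [0,0,0]}
    - {"delta_pos": [-0.041,-0.0297,-0.0075],"dr": [0,0,0]}

```text
time: 2.4
tool_pos: [0.451, 0.1531, 0.3519]
tcp_rot: [-2.586, 1.782, -0.001]
wrist_force: [0.1, -1.1, -0.3]
width: 1.004
```

Emit:
carry_out:
  deltas:
    - {"delta_pos": [0,0,0],"dr": [0,0,-0.18]}
    - {"delta_pos": [0,0,0],"dr": [0,0,-0.18]}
    - {"delta_pos": [0,0,0],"dr": [0,0,-0.18]}
    - {"delta_pos": [0,0,0],"dr": [0,0,-0.18]}
    - {"delta_pos": [0,0,0],"dr": [0,0,-0.18]}
    - {"delta_pos": [0,0,0],"dr": [0,0,-0.18]}
    - {"delta_pos": [0,0,0],"dr": [0,0,-0.18]}
    - {"delta_pos": [0,0,0],"dr": [0,0,-0.18]}
    - {"delta_pos": [0,0,0],"dr": [0,0,-0.18]}
    - {"delta_pos": [0,0,0],"dr": [0,0,-0.18]}

```text
time: 3.65
tool_pos: [0.4508, 0.1513, 0.3515]
tcp_rot: [-3.002, -0.927, -0.001]
wrist_force: [-0.6, 0.5, -0.5]
width: 1.003
```

Emit:
carry_out:
  deltas:
    - {"delta_pos": [0,0,0],"dr": [0,0,-0.173]}
    - {"delta_pos": [0,0,0],"dr": [0,0,-0.173]}
    - {"delta_pos": [0,0,0],"dr": [0,0,-0.173]}
    - {"delta_pos": [0,0,0],"dr": [0,0,-0.173]}
    - {"delta_pos": [0,0,0],"dr": [0,0,-0.173]}
    - {"delta_pos": [0,0,0],"dr": [0,0,0]}
  grip: 0

```text
time: 4.4
tool_pos: [0.4508, 0.1513, 0.3514]
tcp_rot: [2.345, 2.09, 0.0]
wrist_force: [0.2, -0.5, 0.2]
width: 0.005
```

```bash
python3 - <<'E'
from h import *
plan((.50,0.045,.25),-.1125)
c=cam("wrist");save("w1.png",c["frame"])
np.save("w1.npy",{k:c[k] for k in("K","k1","R","t")},allow_pickle=True)
E
```

```text
t 4.4 pos [0.4508 0.1513 0.3514] F [ 0.2 -0.5  0.2] w 0.005 yawnow -0.115
 shift now-axes [-0.1     0.061   0.1014] shift after turn [-0.1001  0.0608  0.1014] dr [ 0.    -0.    -0.002]
```

View pics/w1.png

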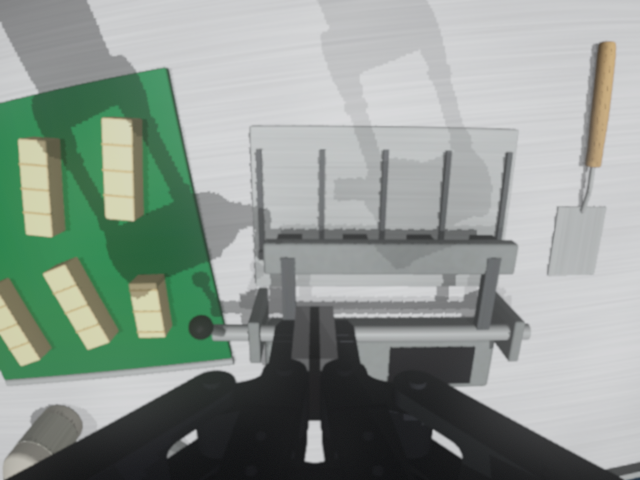

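```bash
python3 - <<'E'
from h import *
c=np.load("w1.npy",allow_pickle=True).item()
W=onplane(c,[(250,126),(517,129)],.012);print(W.round(4),np.linalg.norm(W[1]-W[0]))
yd=(W[1]-W[0])[:2];yd/=np.linalg.norm(yd);xd=np.array([yd[1],-yd[0]])
print("yaw",np.arctan2(xd[1],xd[0]),"centre",W.mean(0)[:2]+.095*xd)
W=onplane(c,[(260,150),(322,150),(385,151),(447,152),(509,153)],.018);print(W.round(4))
# knob ray at z
print([onplane(c,[(200,327)],z).round(4) for z in(.155,.16,.165)])
from h import cam
s=cam("scene");t=cam("top")
print(tri(s,(288,219.7),c,(200,327)),tri(t,(319,249),c,(200,327)))
# predicted landmarks for hypotheses
for cx,cy in((.4985,.2215),):
    x=np.array([np.cos(-.1125),np.sin(-.1125)]);y=np.array([-x[1],x[0]])
    P=lambda a,b,z:np.r_[np.array([cx,cy])+a*x+b*y,z]
    L=[P(-.095,-.15,.012),P(-.095,.15,.012),P(.21,.15,.06),P(.21,-.15,.06),P(.12,-.178,.08),P(.1*0+.0664,-.178,.1584)]
    for n,k in(("s",s),("t",t),("w",c)): print(n,proj(k,L).round(1).tolist())
E
```

```text
[[0.3863 0.0894 0.012 ]
 [0.4203 0.3832 0.012 ]] 0.2957774691235711
yaw -0.11532734260275737 centre [0.4976583  0.22534527]
[[0.4127 0.0972 0.018 ]
 [0.4206 0.1643 0.018 ]
 [0.4292 0.2325 0.018 ]
 [0.4374 0.3008 0.018 ]
 [0.4453 0.3713 0.018 ]]
[array([[0.5478, 0.0387, 0.155 ]]), array([[0.5452, 0.0405, 0.16  ]]), array([[0.5426, 0.0423, 0.165 ]])]
(array([0.54497431, 0.04112942, 0.16114363]), np.float64(0.0008214300857268945)) (array([0.54641765, 0.03829464, 0.15600316]), np.float64(0.00226506201366769))
s [[243.9, 221.8], [309.1, 152.0], [406.8, 185.9], [346.1, 267.0], [307.1, 252.6], [286.8, 221.7]]
t [[304.2, 310.8], [202.1, 299.8], [213.7, 194.9], [315.3, 205.3], [321.5, 235.1], [319.1, 249.3]]
w [[244.5, 127.6], [515.3, 129.7], [496.6, 388.2], [251.8, 391.3], [219.4, 334.3], [196.7, 325.7]]
```

Emit:
carry_out:
  deltas:
    - {"delta_pos": [-0.0336,0.0233,0],"dr": [0,0,0]}
    - {"delta_pos": [-0.0336,0.0233,0],"dr": [0,0,0]}
    - {"delta_pos": [-0.0336,0.0233,0],"dr": [0,0,0]}
    - {"delta_pos": [0,0,0.05],"dr": [0,0,0]}
    - {"delta_pos": [0,0,0.05],"dr": [0,0,0]}
    - {"delta_pos": [0,0,0.05],"dr": [0,0,0]}
    - {"delta_pos": [0,0,0.05],"dr": [0,0,0]}
    - {"delta_pos": [0,0,0],"dr": [0,0,0]}

```text
time: 5.55
tool_pos: [0.5048, 0.0431, 0.1468]
tcp_rot: [-2.34, -2.087, 0.012]
wrist_force: [0.9, -0.1, 0.6]
width: -0.001
```

```bash
python3 - <<'E'
from h import *
plan((.5086,0.0432,.15),-.1135)
c=cam("scene");save("s1.png",cv2.resize(c["frame"][130:290,230:430],None,fx=3.5,fy=3.5))
E
```

```text
t 5.55 pos [0.5048 0.0431 0.1468] F [ 0.9 -0.1  0.6] w -0.001 yawnow -0.114
 shift now-axes [ 0.0005  0.0037 -0.0032] shift after turn [ 0.0005  0.0037 -0.0032] dr [-0.01   0.002 -0.001]
```

View pics/s1.png

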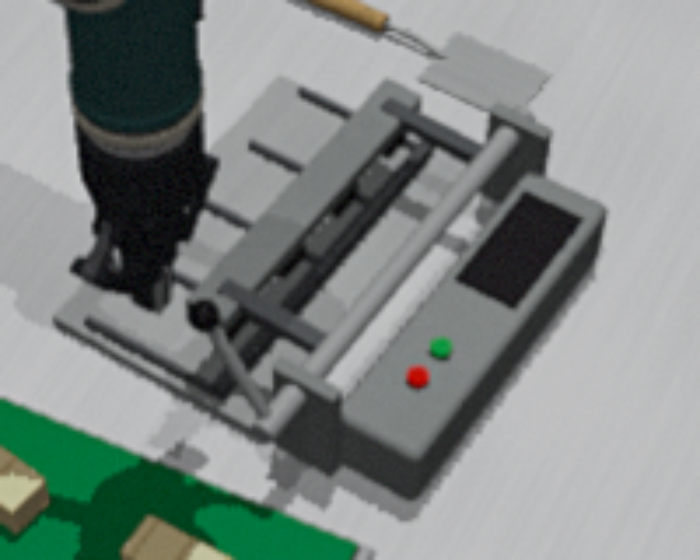

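Emit:
carry_out:
  deltas:
    - {"delta_pos": [0,0.02,0],"dr": [0,0,0]}
    - {"delta_pos": [0,0.015,0],"dr": [0,0,0]}
    - {"delta_pos": [0,0.015,0],"dr": [0,0,0]}
    - {"delta_pos": [0,0.015,0],"dr": [0,0,0]}
    - {"delta_pos": [0,0.015,0],"dr": [0,0,0]}
    - {"delta_pos": [0,0.015,0],"dr": [0,0,0]}
    - {"delta_pos": [0,0.01,0],"dr": [0,0,0]}

```text
time: 6.48
tool_pos: [0.612, 0.0318, 0.1524]
tcp_rot: [-2.342, -2.09, 0.004]
wrist_force: [-7.2, 1.6, -5.7]
width: 0.001
```

Emit:
carry_out:
  deltas:
    - {"delta_pos": [0,0.005,0],"dr": [0,0,0]}
    - {"delta_pos": [0,0.005,0],"dr": [0,0,0]}
    - {"delta_pos": [0,0.003,0],"dr": [0,0,0]}
    - {"delta_pos": [0,0,0],"dr": [0,0,0]}

```text
time: 6.98
tool_pos: [0.6234, 0.0303, 0.1513]
tcp_rot: [-2.34, -2.089, 0.008]
wrist_force: [-8.2, 0.4, -5.7]
width: 0.001
```

```bash
python3 - <<'E'
from h import *
plan((.5086,0.0432,.15),-.1135)
c=cam("scene");save("s2.png",cv2.resize(c["frame"][130:290,230:430],None,fx=3.5,fy=3.5))
E
```

```text
t 6.97 pos [0.6234 0.0303 0.1513] F [-8.2  0.4 -5.7] w 0.001 yawnow -0.114
 shift now-axes [-0.0002 -0.1155  0.0021] shift after turn [-0.0002 -0.1155  0.0013] dr [-0.007  0.001 -0.   ]
```

View pics/s2.png

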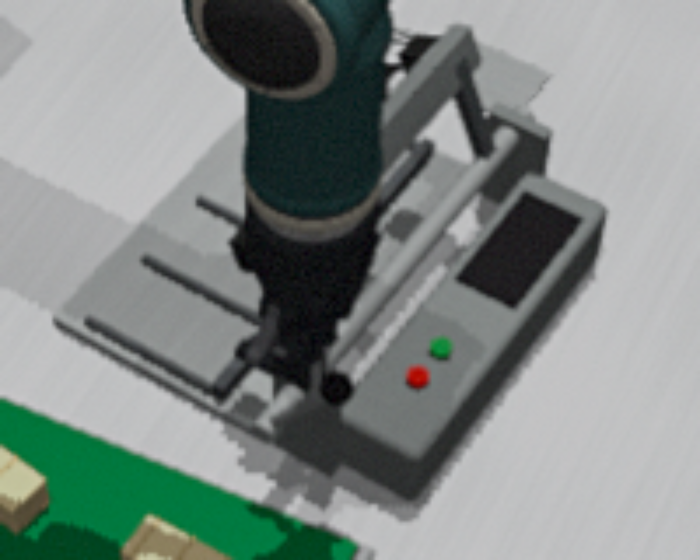

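Emit:
carry_out:
  deltas:
    - {"delta_pos": [0,0.004,0],"dr": [0,0,0]}
    - {"delta_pos": [0,0,0],"dr": [0,0,0]}

```text
time: 7.28
tool_pos: [0.6263, 0.0299, 0.1509]
tcp_rot: [-2.339, -2.087, 0.011]
wrist_force: [-9.8, 0.7, -5.4]
width: -0.003
```

Emit:
carry_out:
  deltas:
    - {"delta_pos": [0,0.003,0],"dr": [0,0,0]}
    - {"delta_pos": [0,0,0],"dr": [0,0,0]}

```text
time: 7.52
tool_pos: [0.6265, 0.0299, 0.1508]
tcp_rot: [-2.336, -2.085, 0.017]
wrist_force: [-16.8, 0.9, -0.4]
width: 0.004
```

Emit:
carry_out:
  deltas:
    - {"delta_pos": [0,-0.03,0],"dr": [0,0,0]}
    - {"delta_pos": [0,-0.03,0],"dr": [0,0,0]}
    - {"delta_pos": [0,-0.03,-0.03],"dr": [0,0,0]}
    - {"delta_pos": [-0.02,-0.03,-0.05],"dr": [0,0,0]}
    - {"delta_pos": [-0.04,-0.02,-0.05],"dr": [0,0,0]}
    - {"delta_pos": [-0.05,0,-0.05],"dr": [0,0,0]}
    - {"delta_pos": [-0.05,0,-0.04],"dr": [0,0,0]}
    - {"delta_pos": [0,0,0],"dr": [0,0,0]}
  grip: 1

```text
time: 8.52
tool_pos: [0.4808, -0.1078, 0.3697]
tcp_rot: [2.339, 2.078, 0.011]
wrist_force: [-0.5, 0.5, 0.1]
width: 0.997
```

```bash
cat > bars.py <<'E'
from h import *
def bars(c,zt=.042,n="s"):
    m=cream(c["frame"]); cs,_=cv2.findContours(m,cv2.RETR_EXTERNAL,cv2.CHAIN_APPROX_NONE)
    for k in cs:
        if cv2.contourArea(k)<150: continue
        W=onplane(c,k[:,0,:],zt)[:,:2].astype(np.float32)
        (x,y),(w,h),a=cv2.minAreaRect(W*1000)
        if x<330 or x>750 or max(w,h)>150 : continue
        if w<h: a-=90   # long axis angle deg
        a=(a+90)%180-90
        A=cv2.contourArea((W*1000).reshape(-1,1,2))
        print(n,k[:,0].mean(0).round(),"xy",round(x,1),round(y,1),"L",round(max(w,h)),"W",round(min(w,h)),"long-axis rad",round(np.radians(a),3),"fill",round(A/w/h,2))
E
python3 - <<'E'
from bars import *
plan((.412,-.056,.25),0)
c=cam("wrist");save("w2.png",c["frame"]);bars(c,n="w")
c=cam("scene");save("s3.png",c["frame"]);bars(c)
np.save("w2.npy",{k:c[k] for k in("K","k1","R","t")},allow_pickle=True)
E
```

```text
t 8.53 pos [ 0.4808 -0.1078  0.3697] F [-0.5  0.5  0.1] w 0.997 yawnow -0.118
 shift now-axes [ 0.0437 -0.0761  0.1185] shift after turn [ 0.0518 -0.0688  0.1197] dr [ 0.014  0.004 -0.118]
w [204. 274.] xy 582.8 -249.9 L 110 W 42 long-axis rad 0.238 fill 0.85
w [363. 253.] xy 577.4 -63.3 L 73 W 34 long-axis rad -0.07 fill 0.95
w [286. 251.] xy 565.8 -149.4 L 110 W 37 long-axis rad 0.247 fill 0.93
w [173. 166.] xy 453.2 -261.0 L 45 W 26 long-axis rad -0.132 fill 0.27
w [174. 116.] xy 399.9 -251.3 L 64 W 40 long-axis rad -0.022 fill 0.3
w [261. 125.] xy 419.5 -157.1 L 108 W 36 long-axis rad -0.218 fill 0.54
w [351. 109.] xy 412.4 -56.6 L 109 W 35 long-axis rad -0.213 fill 0.09
s [240. 359.] xy 585.5 -254.1 L 109 W 35 long-axis rad 0.253 fill 0.88
s [176. 328.] xy 422.7 -255.7 L 110 W 35 long-axis rad -0.041 fill 0.72
s [257. 317.] xy 567.8 -150.9 L 109 W 34 long-axis rad 0.259 fill 0.9
s [281. 289.] xy 579.3 -63.1 L 72 W 35 long-axis rad -0.087 fill 0.91
s [200. 294.] xy 419.9 -158.3 L 110 W 34 long-axis rad -0.215 fill 0.92
s [222. 259.] xy 412.0 -56.0 L 110 W 35 long-axis rad -0.208 fill 0.91
```

View pics/w2.png

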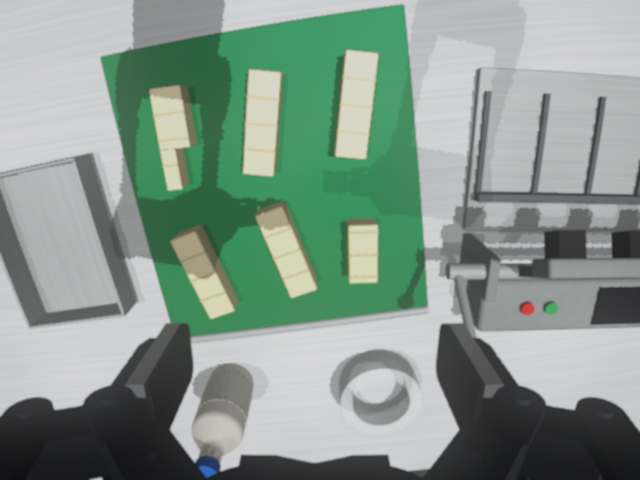

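View pics/s3.png

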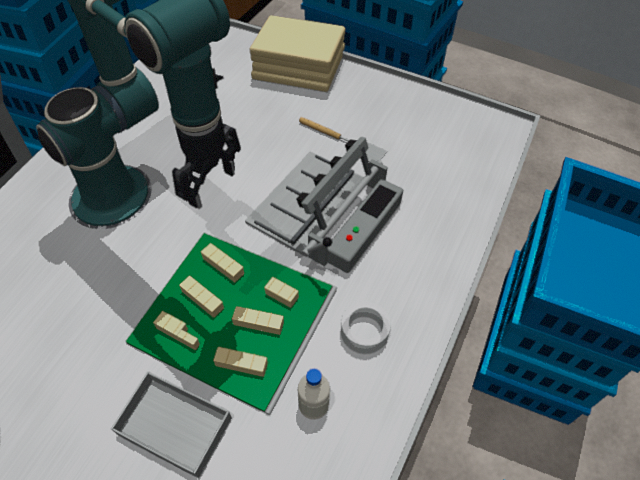

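```bash
python3 - <<'E'
from bars import *
plan((.412,-.0565,.08),-.21)
E
```

```text
t 8.62 pos [ 0.4792 -0.1048  0.3641] F [-0.2 -0.4  0. ] w 1.003 yawnow -0.115
 shift now-axes [ 0.0403 -0.0738  0.2837] shift after turn [ 0.0332 -0.0758  0.2841] dr [ 0.005 -0.     0.095]
```

Emit:
carry_out:
  deltas:
    - {"delta_pos": [0,0,0],"dr": [0.005,0,0.095]}
    - {"delta_pos": [0.011,-0.025,0.05],"dr": [0,0,0]}
    - {"delta_pos": [0.011,-0.025,0.05],"dr": [0,0,0]}
    - {"delta_pos": [0.011,-0.026,0.05],"dr": [0,0,0]}
    - {"delta_pos": [0,0,0.05],"dr": [0,0,0]}
    - {"delta_pos": [0,0,0.05],"dr": [0,0,0]}
    - {"delta_pos": [0,0,0.034],"dr": [0,0,0]}
    - {"delta_pos": [0,0,0],"dr": [0,0,0]}
    - {"delta_pos": [0,0,0],"dr": [0,0,0]}
  grip: 0.8

```text
time: 9.75
tool_pos: [0.4102, -0.0557, 0.0784]
tcp_rot: [-2.436, -1.978, 0.004]
wrist_force: [0.3, -1.1, 0.2]
width: 0.801
```

```bash
python3 - <<'E'
from bars import *
plan((.412,-.0565,.019),-.21)
c=cam("wrist");save("w3.png",c["frame"])
E
```

```text
t 9.75 pos [ 0.4102 -0.0557  0.0784] F [ 0.3 -1.1  0.2] w 0.801 yawnow -0.207
 shift now-axes [-0.0004  0.0022  0.0594] shift after turn [-0.0004  0.0019  0.0594] dr [-0.004  0.     0.003]
```

View pics/w3.png

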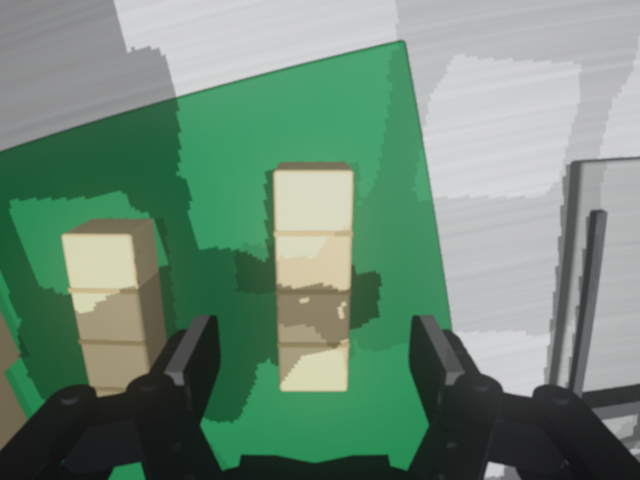

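Emit:
carry_out:
  deltas:
    - {"delta_pos": [0,0.002,0.03],"dr": [0,0,0]}
    - {"delta_pos": [0,0,0.03],"dr": [0,0,0]}
    - {"delta_pos": [0,0,0],"dr": [0,0,0]}

```text
time: 10.18
tool_pos: [0.4105, -0.0564, 0.0173]
tcp_rot: [-2.436, -1.976, 0.007]
wrist_force: [-0.1, 0.2, 0.4]
width: 0.794
```

Emit:
carry_out:
  deltas:
    - {"delta_pos": [0,0,0],"dr": [0,0,0]}
    - {"delta_pos": [0,0,0],"dr": [0,0,0]}
    - {"delta_pos": [0,0,0],"dr": [0,0,0]}
    - {"delta_pos": [0,0,0],"dr": [0,0,0]}
  grip: 0.2
  force: 40

```text
time: 10.68
tool_pos: [0.4132, -0.057, 0.0194]
tcp_rot: [-2.439, -1.978, 0.001]
wrist_force: [-0.5, 0.5, 7.4]
width: 0.388
```

Emit:
carry_out:
  deltas:
    - {"delta_pos": [0,0,-0.04],"dr": [0,0,0]}
    - {"delta_pos": [0,0,-0.04],"dr": [0,0,0]}
    - {"delta_pos": [0,0,-0.02],"dr": [0,0,-0.093]}
    - {"delta_pos": [0,0,0],"dr": [0,0,0]}

```text
time: 11.18
tool_pos: [0.4135, -0.0571, 0.1197]
tcp_rot: [2.346, 2.089, 0.0]
wrist_force: [-0.2, -0.1, -0.4]
width: 0.386
```

```bash
cat >> h.py <<'E'
C=np.array([.4985,.2235]);CY=-.1135
def lane(i,dx=-.012):
    x=np.array([np.cos(CY),np.sin(CY)]);y=np.array([-x[1],x[0]])
    return C+dx*x+(-.105+.07*(i-1))*y
E
python3 - <<'E'
from bars import *
for i in 1,2,3,4: print(lane(i).round(4))
l=lane(4);plan((*l,.10),CY)
c=cam("scene");bars(c);save("s4.png",c["frame"])
c=cam("wrist");save("w4.png",c["frame"])
E
```

```text
[0.4747 0.1205]
[0.4826 0.1901]
[0.4905 0.2596]
[0.4985 0.3292]
t 11.18 pos [ 0.4135 -0.0571  0.1197] F [-0.2 -0.1 -0.4] w 0.386 yawnow -0.116
 shift now-axes [0.3935 0.0398 0.0197] shift after turn [0.3934 0.0406 0.0197] dr [ 0.     0.    -0.002]
s [240. 359.] xy 585.1 -254.1 L 110 W 35 long-axis rad 0.245 fill 0.9
s [176. 328.] xy 422.5 -255.6 L 111 W 35 long-axis rad -0.041 fill 0.72
s [257. 317.] xy 567.3 -150.9 L 110 W 34 long-axis rad 0.253 fill 0.91
s [281. 289.] xy 579.4 -63.1 L 72 W 35 long-axis rad -0.087 fill 0.91
s [200. 293.] xy 418.6 -158.1 L 110 W 34 long-axis rad -0.223 fill 0.89
```

View pics/w4.png

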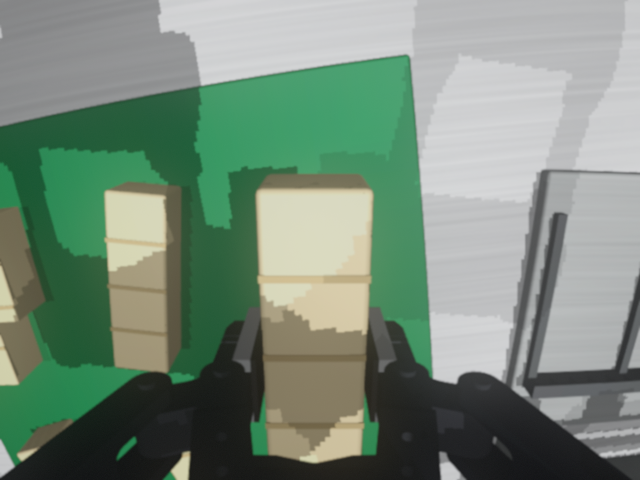

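Emit:
carry_out:
  deltas:
    - {"delta_pos": [0.049,0.004,0],"dr": [0,0,0]}
    - {"delta_pos": [0.049,0.004,0],"dr": [0,0,0]}
    - {"delta_pos": [0.049,0.004,0],"dr": [0,0,0]}
    - {"delta_pos": [0.049,0.004,0],"dr": [0,0,0]}
    - {"delta_pos": [0.049,0.004,0],"dr": [0,0,0]}
    - {"delta_pos": [0.049,0.004,0],"dr": [0,0,0]}
    - {"delta_pos": [0.049,0.004,0],"dr": [0,0,0]}
    - {"delta_pos": [0.05,0.0025,0],"dr": [0,0,0]}
    - {"delta_pos": [0,0,0.03],"dr": [0,0,0]}
    - {"delta_pos": [0,0,0],"dr": [0,0,0]}

```text
time: 12.52
tool_pos: [0.4831, 0.3286, 0.0825]
tcp_rot: [-2.341, -2.087, 0.02]
wrist_force: [-0.4, 0.9, -1.5]
width: 0.393
```

```bash
python3 - <<'E'
from bars import *
l=lane(4,-.022);plan((*l,.0205),CY)
c=cam("wrist");save("w5.png",c["frame"])
c=cam("scene");save("s5.png",cv2.resize(c["frame"][80:290,230:430],None,fx=3.,fy=3.))
E
```

```text
t 12.53 pos [0.4831 0.3286 0.0825] F [-0.4  0.9 -1.5] w 0.393 yawnow -0.115
 shift now-axes [0.0027 0.006  0.0619] shift after turn [0.0023 0.0052 0.062 ] dr [-0.013  0.006 -0.001]
```

View pics/w5.png

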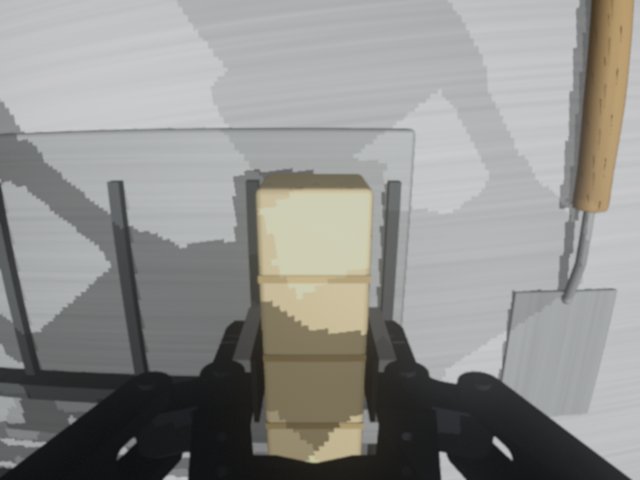

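View pics/s5.png

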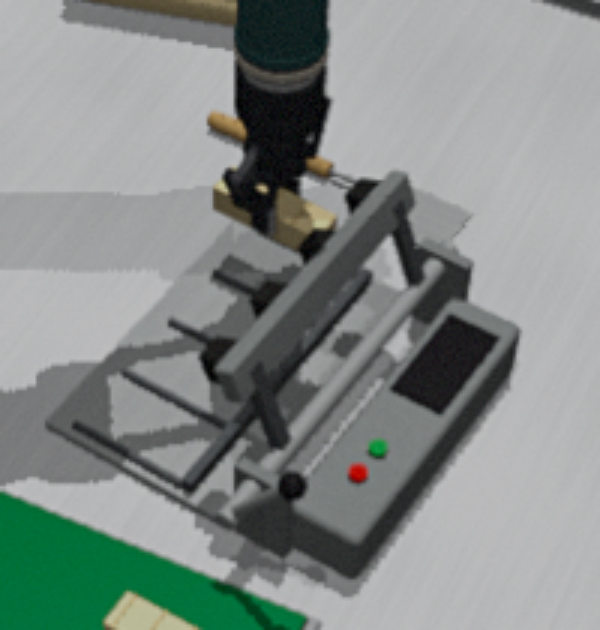

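Emit:
carry_out:
  deltas:
    - {"delta_pos": [0.0035,0,0.025],"dr": [-0.013,0.005,0]}
    - {"delta_pos": [0,0,0.02],"dr": [0,0,0]}
    - {"delta_pos": [0,0,0.015],"dr": [0,0,0]}
    - {"delta_pos": [0,0,0],"dr": [0,0,0]}
    - {"delta_pos": [0,0,0],"dr": [0,0,0]}

```text
time: 13.25
tool_pos: [0.488, 0.334, 0.0279]
tcp_rot: [2.344, 2.088, 0.016]
wrist_force: [-0.8, -0.1, -2.1]
width: 0.386
```

```bash
python3 - <<'E'
from bars import *
l=lane(4,-.012);plan((*l,.0205),CY)
E
```

```text
t 13.25 pos [0.488  0.334  0.0279] F [-0.8 -0.1 -2.1] w 0.386 yawnow -0.115
 shift now-axes [-0.0036  0.0109  0.0075] shift after turn [-0.0036  0.011   0.0074] dr [ 0.009 -0.006 -0.002]
```

Emit:
carry_out:
  deltas:
    - {"delta_pos": [0,0,0.006],"dr": [0.011,-0.005,0]}
    - {"delta_pos": [0,0,0],"dr": [0,0,0]}
    - {"delta_pos": [0,0,0],"dr": [0,0,0]}

```text
time: 13.62
tool_pos: [0.4877, 0.334, 0.0216]
tcp_rot: [-2.343, -2.089, 0.002]
wrist_force: [-0.4, 0.1, -1.3]
width: 0.386
```

```bash
python3 - <<'E'
from bars import *
l=lane(4,-.012);plan((*l,.0205),CY)
c=cam("wrist");save("w6.png",c["frame"])
E
```

```text
t 13.62 pos [0.4877 0.334  0.0216] F [-0.4  0.1 -1.3] w 0.386 yawnow -0.115
 shift now-axes [-0.0035  0.0113  0.001 ] shift after turn [-0.0036  0.0113  0.0011] dr [-0.003 -0.    -0.001]
```

View pics/w6.png

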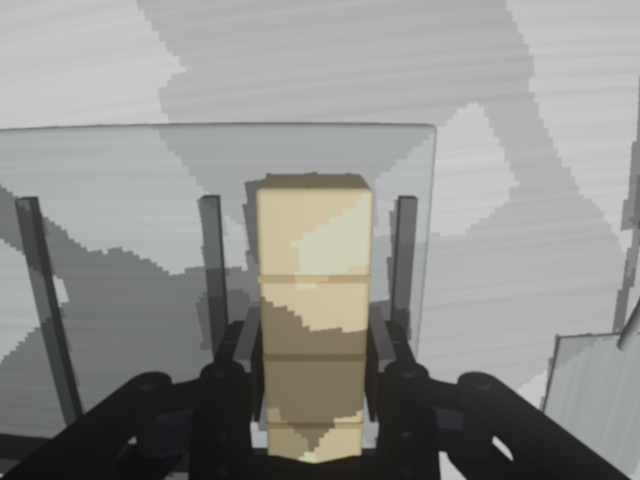

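Emit:
carry_out:
  deltas:
    - {"delta_pos": [-0.0015,0.004,0],"dr": [0,0,0]}
    - {"delta_pos": [0,0.004,0],"dr": [0,0,0]}
    - {"delta_pos": [0,0.002,0],"dr": [0,0,0]}
    - {"delta_pos": [0,0,0],"dr": [0,0,0]}

```text
time: 14.18
tool_pos: [0.4976, 0.3312, 0.0214]
tcp_rot: [-2.344, -2.088, 0.003]
wrist_force: [-0.2, -0.7, -1.2]
width: 0.391
```

Emit:
carry_out:
  deltas:
    - {"delta_pos": [0,0.002,0],"dr": [0,0,0]}
    - {"delta_pos": [0,0,0],"dr": [0,0,0]}

```text
time: 14.42
tool_pos: [0.4994, 0.3311, 0.0214]
tcp_rot: [-2.344, -2.089, 0.003]
wrist_force: [-0.3, -0.0, -0.5]
width: 0.39
```

Emit:
carry_out:
  deltas:
    - {"delta_pos": [0,0.002,0],"dr": [0,0,0]}
    - {"delta_pos": [0,0,0],"dr": [0,0,0]}

```text
time: 14.68
tool_pos: [0.5005, 0.3309, 0.0212]
tcp_rot: [-2.343, -2.088, 0.005]
wrist_force: [-2.4, -0.1, -0.1]
width: 0.388
```

Emit:
carry_out:
  deltas:
    - {"delta_pos": [0,0.002,0],"dr": [0,0,0]}
    - {"delta_pos": [0,0,0],"dr": [0,0,0]}

```text
time: 14.92
tool_pos: [0.5005, 0.3308, 0.021]
tcp_rot: [-2.342, -2.086, 0.009]
wrist_force: [-9.1, 2.3, 3.7]
width: 0.391
```

Emit:
carry_out:
  deltas:
    - {"delta_pos": [0,-0.0045,0],"dr": [0,0,0]}
    - {"delta_pos": [0,0,0.002],"dr": [0,0,0]}
    - {"delta_pos": [0,0,0],"dr": [0,0,0]}

```text
time: 15.3
tool_pos: [0.4993, 0.3312, 0.0195]
tcp_rot: [-2.344, -2.089, 0.001]
wrist_force: [-0.0, 0.4, -0.7]
width: 0.388
```

Emit:
carry_out:
  deltas:
    - {"delta_pos": [0,0,0],"dr": [0,0,0]}
    - {"delta_pos": [0,0,0],"dr": [0,0,0]}
    - {"delta_pos": [0,0,0],"dr": [0,0,0]}
  grip: 0.6

```text
time: 15.68
tool_pos: [0.499, 0.3311, 0.0195]
tcp_rot: [-2.344, -2.089, 0.002]
wrist_force: [-0.1, 0.1, 0.4]
width: 0.599
```

Emit:
carry_out:
  deltas:
    - {"delta_pos": [0,0,-0.03],"dr": [0,0,0]}
    - {"delta_pos": [0,0,-0.05],"dr": [0,0,0]}
    - {"delta_pos": [0,0,-0.06],"dr": [0,0,0]}
    - {"delta_pos": [-0.05,-0.02,-0.05],"dr": [0,0,0]}
    - {"delta_pos": [0,0,0],"dr": [0,0,0]}

```text
time: 16.3
tool_pos: [0.4792, 0.2905, 0.2071]
tcp_rot: [-2.346, -2.089, -0.01]
wrist_force: [0.4, 0.2, -0.3]
width: 0.602
```

```bash
python3 - <<'E'
from bars import *
plan((.5,-.1,.3),-.1135)
c=cam("wrist");save("w7.png",c["frame"]);bars(c,n="w")
c=cam("scene");bars(c)
E
```

```text
t 16.3 pos [0.4792 0.2905 0.2071] F [ 0.4  0.2 -0.3] w 0.602 yawnow -0.116
 shift now-axes [-0.385   0.0662 -0.0945] shift after turn [-0.3856  0.0649 -0.0929] dr [ 0.004 -0.005 -0.003]
w [369. 221.] xy 497.0 331.4 L 111 W 34 long-axis rad -0.108 fill 0.95
w [551.  85.] xy 405.9 468.6 L 118 W 17 long-axis rad -0.103 fill 0.9
s [240. 359.] xy 585.0 -254.0 L 110 W 35 long-axis rad 0.248 fill 0.89
s [175. 328.] xy 422.5 -255.3 L 110 W 34 long-axis rad -0.027 fill 0.72
s [257. 317.] xy 567.3 -150.8 L 110 W 34 long-axis rad 0.251 fill 0.9
s [281. 289.] xy 579.4 -63.1 L 72 W 35 long-axis rad -0.087 fill 0.91
s [200. 293.] xy 419.3 -158.2 L 109 W 34 long-axis rad -0.213 fill 0.93
s [320. 162.] xy 480.6 334.4 L 74 W 36 long-axis rad -0.101 fill 0.79
```

View pics/w7.png

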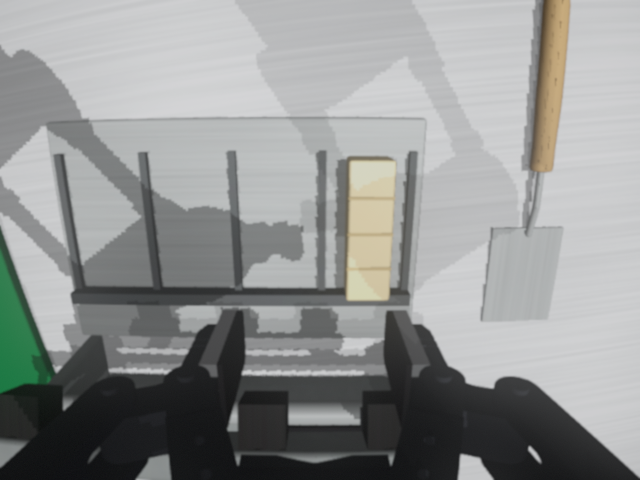

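```bash
python3 - <<'E'
from bars import *
plan((.4192,-.158,.08),-.217)
E
```

```text
t 16.4 pos [0.4777 0.2907 0.2023] F [-0.7 -0.1 -0.8] w 0.599 yawnow -0.116
 shift now-axes [-0.4526 -0.0061  0.1217] shift after turn [-0.4508  0.0395  0.1223] dr [-0.002 -0.001  0.101]
```

Emit:
carry_out:
  deltas:
    - {"delta_pos": [-0.05,0,0],"dr": [0,0,0]}
    - {"delta_pos": [-0.05,0,0],"dr": [0,0,0]}
    - {"delta_pos": [-0.05,0,0],"dr": [0,0,0]}
    - {"delta_pos": [-0.05,0,0],"dr": [0,0,0]}
    - {"delta_pos": [-0.05,0,0],"dr": [0,0,0]}
    - {"delta_pos": [-0.05,0,0],"dr": [0,0,0]}
    - {"delta_pos": [-0.05,0,0.03],"dr": [0,0,0]}
    - {"delta_pos": [-0.05,0,0.05],"dr": [0,0,0]}
    - {"delta_pos": [-0.0526,-0.006,0.042],"dr": [0,0,0.101]}
    - {"delta_pos": [0,0,0],"dr": [0,0,0]}
  grip: 0.8

```text
time: 17.65
tool_pos: [0.4162, -0.149, 0.0831]
tcp_rot: [-2.443, -1.956, 0.012]
wrist_force: [0.2, 0.4, -0.7]
width: 0.802
```

```bash
python3 - <<'E'
from bars import *
c=cam("wrist");save("w8.png",c["frame"])
plan((.4192,-.158,.019),-.217)
c=cam("scene");bars(c)
E
```

```text
t 17.7 pos [ 0.4181 -0.1484  0.0851] F [0.9 0.2 0.8] w 0.804 yawnow -0.219
 shift now-axes [-0.0093  0.0039  0.0661] shift after turn [-0.0092  0.0031  0.0661] dr [-0.011 -0.002 -0.002]
s [240. 359.] xy 585.1 -254.0 L 110 W 35 long-axis rad 0.245 fill 0.89
s [175. 328.] xy 421.6 -255.5 L 109 W 35 long-axis rad -0.031 fill 0.7
s [257. 317.] xy 567.4 -151.0 L 110 W 34 long-axis rad 0.259 fill 0.91
s [210. 301.] xy 452.0 -164.7 L 45 W 34 long-axis rad -0.209 fill 0.82
s [281. 289.] xy 579.4 -63.1 L 72 W 35 long-axis rad -0.087 fill 0.91
s [194. 286.] xy 392.2 -152.2 L 52 W 33 long-axis rad -0.217 fill 0.61
s [320. 162.] xy 480.6 334.1 L 74 W 35 long-axis rad -0.094 fill 0.8
```

View pics/w8.png

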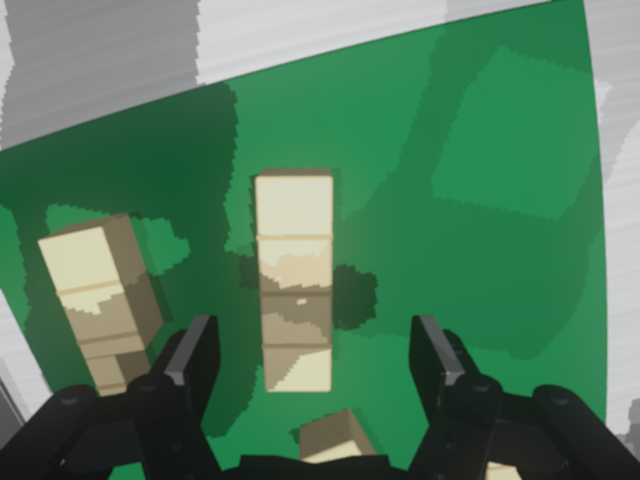

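Emit:
carry_out:
  deltas:
    - {"delta_pos": [-0.0093,0.003,0.025],"dr": [-0.006,0,0]}
    - {"delta_pos": [0,0,0.03],"dr": [0,0,0]}
    - {"delta_pos": [0,0,0.01],"dr": [0,0,0]}
    - {"delta_pos": [0,0,0],"dr": [0,0,0]}

```text
time: 18.25
tool_pos: [0.4222, -0.1573, 0.0238]
tcp_rot: [2.445, 1.97, 0.003]
wrist_force: [0.1, 0.4, 0.4]
width: 0.8
```

Emit:
carry_out:
  deltas:
    - {"delta_pos": [0,0,0],"dr": [0,0,0]}
    - {"delta_pos": [0,0,0],"dr": [0,0,0]}
    - {"delta_pos": [0,0,0],"dr": [0,0,0]}
    - {"delta_pos": [0,0,0],"dr": [0,0,0]}
  grip: 0.2

```text
time: 18.75
tool_pos: [0.4233, -0.1587, 0.0252]
tcp_rot: [2.444, 1.966, 0.005]
wrist_force: [-0.0, 1.2, 6.8]
width: 0.387
```

Emit:
carry_out:
  deltas:
    - {"delta_pos": [0,0,-0.04],"dr": [0,0,0]}
    - {"delta_pos": [0,0,-0.04],"dr": [0,0,0]}
    - {"delta_pos": [0,0,-0.01],"dr": [0,0,-0.105]}
    - {"delta_pos": [0,0,0],"dr": [0,0,0]}
    - {"delta_pos": [0,0,0],"dr": [0,0,0]}

```text
time: 19.38
tool_pos: [0.4207, -0.1579, 0.1129]
tcp_rot: [2.342, 2.092, 0.002]
wrist_force: [-0.4, -1.1, -1.6]
width: 0.386
```

```bash
cat >> h.py <<'E'
def lane(i,dx=0):
    x=np.array([np.cos(CY),np.sin(CY)]);y=np.array([-x[1],x[0]])
    return np.array([.4965,.331])+dx*x+.07*(i-4)*y
E
python3 - <<'E'
from bars import *
plan((*lane(3),.08),CY)
c=cam("wrist");save("w9.png",c["frame"])
E
```

```text
t 19.38 pos [ 0.4207 -0.1579  0.1129] F [-0.4 -1.1 -1.6] w 0.386 yawnow -0.113
 shift now-axes [0.4243 0.0202 0.0329] shift after turn [0.4243 0.0199 0.0329] dr [ 0.001 -0.     0.001]
```

View pics/w9.png

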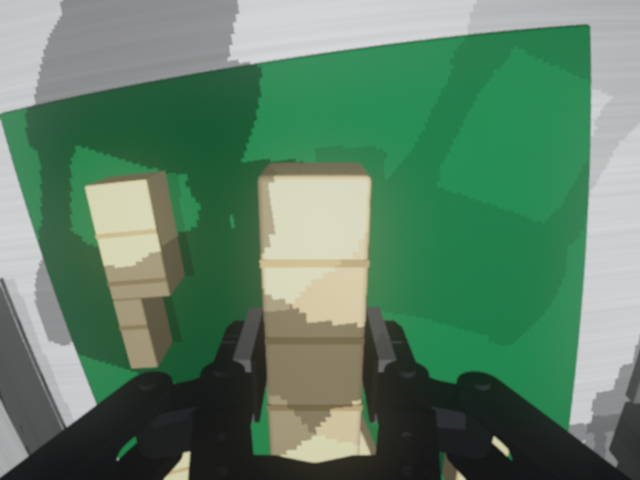

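```bash
cat >> h.py <<'E'
def bar_in_grip(row,ztop,col=315,L=.110):
    c=bot.read_camera("wrist");H=c["hand_eye"];c["R"]=H[:3,:3];c["t"]=H[:3,3]
    p=onplane(c,[(col,row)],ztop)[0]; print("near end tool y",p[1].round(4),"centre",(p[1]+L/2).round(4))
E
python3 - <<'E'
from bars import *
bar_in_grip(189,-.0226);bar_in_grip(177,-.0175);bar_in_grip(177,-.017)
E
```

```text
near end tool y -0.056 centre -0.001
near end tool y -0.0585 centre -0.0035
near end tool y -0.0584 centre -0.0034
```

Emit:
carry_out:
  deltas:
    - {"delta_pos": [0.047,0.001,0],"dr": [0,0,0]}
    - {"delta_pos": [0.047,0.001,0],"dr": [0,0,0]}
    - {"delta_pos": [0.047,0.001,0],"dr": [0,0,0]}
    - {"delta_pos": [0.047,0.001,0],"dr": [0,0,0]}
    - {"delta_pos": [0.047,0.001,0],"dr": [0,0,0]}
    - {"delta_pos": [0.047,0.001,0],"dr": [0,0,0]}
    - {"delta_pos": [0.047,0.001,0],"dr": [0,0,0]}
    - {"delta_pos": [0.047,0.002,0.02],"dr": [0,0,0]}
    - {"delta_pos": [0.048,0.002,0.02],"dr": [0,0,0]}
    - {"delta_pos": [0,0,0],"dr": [0,0,0]}

```text
time: 20.82
tool_pos: [0.4783, 0.264, 0.0712]
tcp_rot: [2.337, 2.098, -0.003]
wrist_force: [-0.1, 0.4, -0.6]
width: 0.384
```

Emit:
carry_out:
  deltas:
    - {"delta_pos": [0,0,0],"dr": [0,0,0]}
    - {"delta_pos": [0,0,0],"dr": [0,0,0]}

```text
time: 21.08
tool_pos: [0.4797, 0.261, 0.074]
tcp_rot: [2.34, 2.092, 0.003]
wrist_force: [0.6, 0.2, -1.0]
width: 0.387
```

```bash
python3 - <<'E'
from bars import *
plan((*lane(3,.0035),.0265),CY)
E
```

```text
t 21.07 pos [0.4797 0.261  0.074 ] F [ 0.6  0.2 -1. ] w 0.387 yawnow -0.112
 shift now-axes [0.0015 0.0121 0.0475] shift after turn [0.0015 0.0123 0.0475] dr [0.003 0.001 0.002]
```

Emit:
carry_out:
  deltas:
    - {"delta_pos": [0.0015,0,0.025],"dr": [0,0,0.002]}
    - {"delta_pos": [0,0,0.015],"dr": [0,0,0]}
    - {"delta_pos": [0,0,0.006],"dr": [0,0,0]}
    - {"delta_pos": [0,0.006,0],"dr": [0,0,0]}
    - {"delta_pos": [0,0.004,0],"dr": [0,0,0]}
    - {"delta_pos": [0,0,0],"dr": [0,0,0]}
    - {"delta_pos": [0,0,0],"dr": [0,0,0]}

```text
time: 21.95
tool_pos: [0.4901, 0.2624, 0.0281]
tcp_rot: [2.341, 2.091, 0.004]
wrist_force: [-0.1, 0.2, -1.8]
width: 0.388
```

```bash
python3 - <<'E'
from bars import *
plan((*lane(3,.0035),.0255),CY)
c=cam("wrist");save("w10.png",c["frame"])
E
```

```text
t 21.95 pos [0.4901 0.2624 0.0281] F [-0.1  0.2 -1.8] w 0.388 yawnow -0.113
 shift now-axes [-0.0012  0.0021  0.0026] shift after turn [-0.0012  0.0021  0.0026] dr [0.003 0.    0.001]
```

View pics/w10.png

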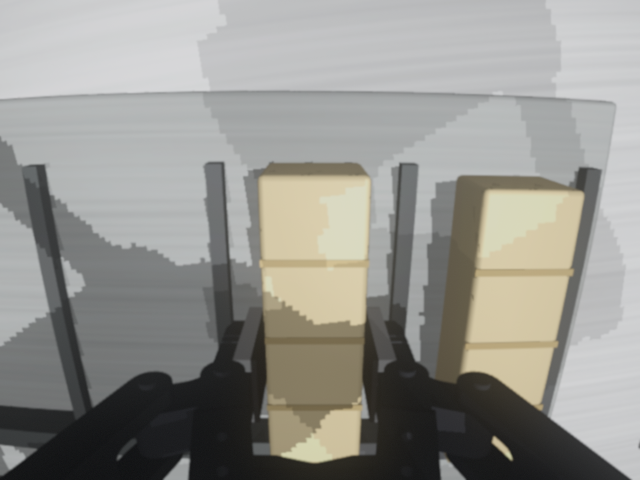

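Emit:
carry_out:
  deltas:
    - {"delta_pos": [0,0.002,0.001],"dr": [0,0,0]}
    - {"delta_pos": [0,0.001,0.001],"dr": [0,0,0]}
    - {"delta_pos": [0,0,0],"dr": [0,0,0]}
    - {"delta_pos": [0,0,0],"dr": [0,0,0]}

```text
time: 22.5
tool_pos: [0.4927, 0.2619, 0.0256]
tcp_rot: [2.341, 2.091, 0.002]
wrist_force: [-0.3, 0.0, -0.3]
width: 0.388
```

Emit:
carry_out:
  deltas:
    - {"delta_pos": [0,0.001,0],"dr": [0,0,0]}
    - {"delta_pos": [0,0,0],"dr": [0,0,0]}

```text
time: 22.75
tool_pos: [0.4939, 0.2619, 0.0258]
tcp_rot: [2.341, 2.091, 0.003]
wrist_force: [-0.1, -0.6, -2.1]
width: 0.386
```

Emit:
carry_out:
  deltas:
    - {"delta_pos": [0,0,0.001],"dr": [0,0,0]}
    - {"delta_pos": [0,0,0],"dr": [0,0,0]}
    - {"delta_pos": [0,0,0],"dr": [0,0,0]}
    - {"delta_pos": [0,0,0],"dr": [0,0,0]}
  grip: 0.6

```text
time: 23.25
tool_pos: [0.4939, 0.2618, 0.0248]
tcp_rot: [2.341, 2.091, 0.003]
wrist_force: [0.4, -0.1, 0.0]
width: 0.602
```

Emit:
carry_out:
  deltas:
    - {"delta_pos": [0,0,-0.03],"dr": [0,0,0]}
    - {"delta_pos": [0,0,-0.05],"dr": [0,0,0]}
    - {"delta_pos": [0,0,-0.06],"dr": [0,0,0]}
    - {"delta_pos": [-0.05,-0.02,-0.05],"dr": [0,0,0]}
    - {"delta_pos": [0,0,0],"dr": [0,0,0]}
    - {"delta_pos": [0,0,0],"dr": [0,0,0]}

```text
time: 24.0
tool_pos: [0.4714, 0.2216, 0.2068]
tcp_rot: [2.342, 2.091, 0.003]
wrist_force: [0.4, 0.0, 0.2]
width: 0.599
```

```bash
python3 - <<'E'
from bars import *
c=cam("wrist");save("w11.png",c["frame"]);bars(c,n="w")
print(lane(3),lane(4))
c=cam("scene");bars(c)
plan((.567,-.151,.12),.253)
E
```

```text
w [ 16. 367.] xy 577.3 -59.9 L 73 W 36 long-axis rad -0.081 fill 0.8
w [461. 226.] xy 496.6 330.0 L 112 W 39 long-axis rad -0.084 fill 0.85
w [370. 229.] xy 488.6 262.2 L 111 W 35 long-axis rad -0.105 fill 0.95
w [630.  90.] xy 401.9 462.9 L 125 W 17 long-axis rad -0.101 fill 0.68
[0.48857205 0.26145039] [0.4965 0.331 ]
s [240. 359.] xy 585.0 -254.0 L 110 W 35 long-axis rad 0.248 fill 0.89
s [176. 328.] xy 422.5 -255.3 L 110 W 34 long-axis rad -0.027 fill 0.73
s [257. 317.] xy 567.3 -150.8 L 110 W 34 long-axis rad 0.251 fill 0.9
s [281. 289.] xy 579.5 -62.5 L 72 W 36 long-axis rad -0.074 fill 0.88
s [305. 178.] xy 471.5 265.6 L 72 W 36 long-axis rad -0.111 fill 0.76
s [320. 162.] xy 480.6 334.3 L 74 W 35 long-axis rad -0.101 fill 0.79
t 24.1 pos [0.4707 0.2216 0.2053] F [ 0.8  0.3 -1. ] w 0.6 yawnow -0.113
 shift now-axes [-0.3593  0.1375  0.0859] shift after turn [-3.848e-01 -1.000e-04  8.530e-02] dr [-0.     0.002 -0.366]
```

View pics/w11.png

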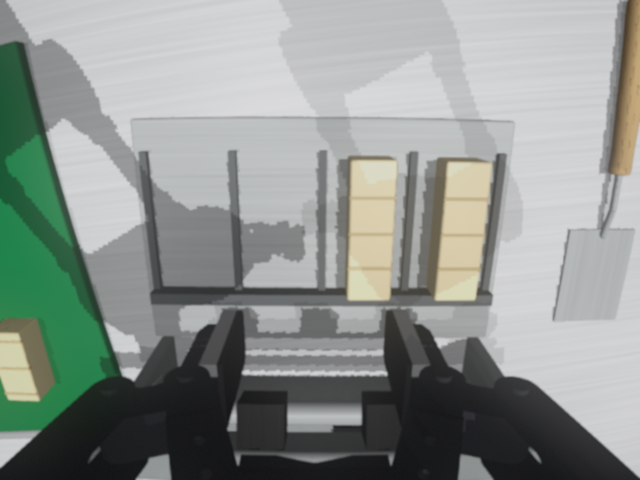

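Emit:
carry_out:
  deltas:
    - {"delta_pos": [-0.05,0,0],"dr": [0,0,0]}
    - {"delta_pos": [-0.05,0,0],"dr": [0,0,0]}
    - {"delta_pos": [-0.05,0,0],"dr": [0,0,0]}
    - {"delta_pos": [-0.05,0.01,0],"dr": [0,0,0]}
    - {"delta_pos": [-0.05,0.02,0],"dr": [0,0,0]}
    - {"delta_pos": [-0.04,0.035,0.02],"dr": [0,0,0]}
    - {"delta_pos": [-0.035,0.036,0.03],"dr": [0,0,0]}
    - {"delta_pos": [-0.034,0.036,0.04],"dr": [0,0,-0.183]}
    - {"delta_pos": [0,0,0.03],"dr": [0,0,-0.183]}
    - {"delta_pos": [0,0,0],"dr": [0,0,0]}
  grip: 0.8

```text
time: 25.35
tool_pos: [0.5634, -0.1488, 0.0827]
tcp_rot: [-1.921, -2.476, 0.004]
wrist_force: [-0.4, -0.6, -0.5]
width: 0.795
```

Emit:
carry_out:
  deltas:
    - {"delta_pos": [0,0,0],"dr": [0,0,0]}
    - {"delta_pos": [0,0,0],"dr": [0,0,0]}

```text
time: 25.6
tool_pos: [0.5682, -0.1496, 0.0902]
tcp_rot: [1.921, 2.479, 0.004]
wrist_force: [-0.7, -0.1, -0.1]
width: 0.802
```

```bash
python3 - <<'E'
from bars import *
c=cam("wrist");save("w12.png",c["frame"]);bars(c,n="w")
c=cam("scene");bars(c)
plan((.5665,-.150,.0215),.253)
E
```

```text
w [486. 311.] xy 570.1 -62.7 L 57 W 35 long-axis rad -0.085 fill 0.77
w [312. 261.] xy 566.3 -151.2 L 109 W 34 long-axis rad 0.249 fill 0.96
w [101. 238.] xy 582.3 -249.7 L 109 W 43 long-axis rad 0.234 fill 0.79
w [105.   7.] xy 474.6 -263.8 L 17 W 7 long-axis rad -1.387 fill 0.78
s [240. 359.] xy 584.5 -254.2 L 108 W 34 long-axis rad 0.258 fill 0.9
s [271. 320.] xy 597.3 -143.2 L 48 W 34 long-axis rad 0.234 fill 0.74
s [176. 328.] xy 422.0 -255.1 L 109 W 33 long-axis rad -0.024 fill 0.71
s [281. 289.] xy 578.7 -62.4 L 74 W 36 long-axis rad -0.074 fill 0.87
s [305. 178.] xy 471.5 265.6 L 72 W 35 long-axis rad -0.111 fill 0.77
s [320. 163.] xy 480.3 333.7 L 74 W 36 long-axis rad -0.126 fill 0.8
s [319. 126.] xy 411.9 459.7 L 135 W 18 long-axis rad -0.103 fill 0.76
t 25.7 pos [ 0.5681 -0.1497  0.0903] F [ 0.  -0.  -0.3] w 0.795 yawnow 0.253
 shift now-axes [ 0.0004 -0.002   0.0688] shift after turn [ 0.0001 -0.0017  0.0688] dr [0.005 0.003 0.   ]
```

View pics/w12.png

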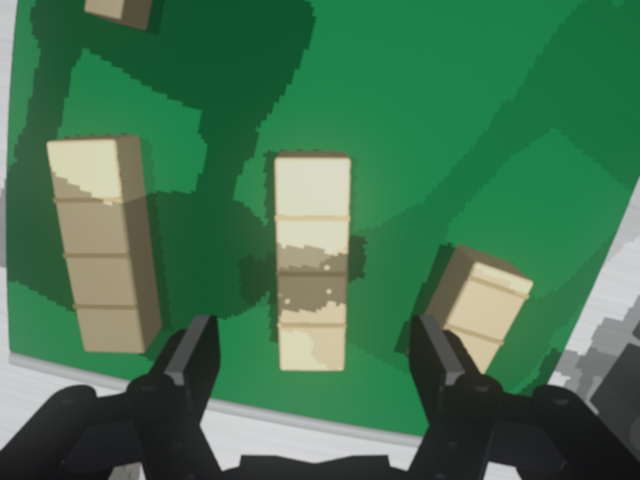

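Emit:
carry_out:
  deltas:
    - {"delta_pos": [0,-0.001,0.02],"dr": [0,0,0]}
    - {"delta_pos": [0,0,0.025],"dr": [0,0,0]}
    - {"delta_pos": [0,0,0.024],"dr": [0,0,0]}
    - {"delta_pos": [0,0,0],"dr": [0,0,0]}
    - {"delta_pos": [0,0,0],"dr": [0,0,0]}
  grip: 0.65

```text
time: 26.32
tool_pos: [0.5664, -0.1502, 0.0197]
tcp_rot: [1.922, 2.482, 0.002]
wrist_force: [0.6, -0.2, 0.7]
width: 0.649
```

Emit:
carry_out:
  deltas:
    - {"delta_pos": [0,0,0],"dr": [0,0,0]}
    - {"delta_pos": [0,0,0],"dr": [0,0,0]}
    - {"delta_pos": [0,0,0],"dr": [0,0,0]}
    - {"delta_pos": [0,0,0],"dr": [0,0,0]}
  grip: 0.2

```text
time: 26.82
tool_pos: [0.5676, -0.1507, 0.021]
tcp_rot: [1.92, 2.48, 0.003]
wrist_force: [0.5, 0.0, 6.1]
width: 0.388
```

Emit:
carry_out:
  deltas:
    - {"delta_pos": [0,0,-0.04],"dr": [0,0,0]}
    - {"delta_pos": [0,0,-0.04],"dr": [0,0,0]}
    - {"delta_pos": [0,0,-0.02],"dr": [0,0,0.184]}
    - {"delta_pos": [0,0,0],"dr": [0,0,0.184]}
    - {"delta_pos": [0,0,0],"dr": [0,0,0]}
    - {"delta_pos": [0,0,0],"dr": [0,0,0]}

```text
time: 27.58
tool_pos: [0.5652, -0.1499, 0.1185]
tcp_rot: [2.341, 2.093, 0.001]
wrist_force: [-0.2, 0.1, -1.4]
width: 0.387
```

```bash
python3 - <<'E'
from bars import *
c=cam("wrist");save("w13.png",c["frame"])
c=cam("scene");bars(c)
plan((*lane(2),.08),CY)
E
```

```text
s [240. 359.] xy 584.6 -254.2 L 108 W 34 long-axis rad 0.263 fill 0.89
s [176. 328.] xy 422.0 -255.2 L 109 W 33 long-axis rad -0.024 fill 0.72
s [266. 303.] xy 568.0 -108.9 L 43 W 37 long-axis rad -0.132 fill 0.71
s [281. 289.] xy 579.5 -62.5 L 72 W 36 long-axis rad -0.074 fill 0.89
s [305. 178.] xy 471.5 265.6 L 72 W 35 long-axis rad -0.111 fill 0.77
s [320. 163.] xy 480.4 333.7 L 74 W 36 long-axis rad -0.126 fill 0.8
s [319. 126.] xy 412.0 459.7 L 135 W 18 long-axis rad -0.089 fill 0.76
t 27.68 pos [ 0.5654 -0.15    0.1186] F [ 0.3 -0.3 -1.9] w 0.389 yawnow -0.113
 shift now-axes [ 0.3301 -0.1228  0.0384] shift after turn [ 0.3301 -0.1229  0.0386] dr [0.001 0.    0.001]
```

View pics/w13.png

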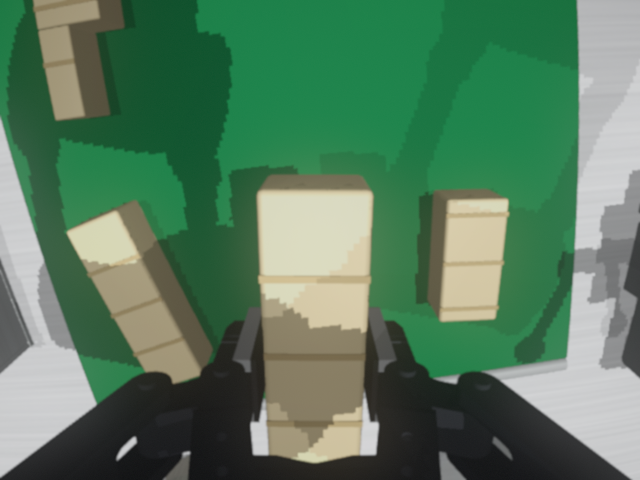

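Emit:
carry_out:
  deltas:
    - {"delta_pos": [0.01,-0.045,0],"dr": [0,0,0]}
    - {"delta_pos": [0.03,-0.045,0],"dr": [0,0,0]}
    - {"delta_pos": [0.04,-0.043,0],"dr": [0,0,0]}
    - {"delta_pos": [0.05,0,0],"dr": [0,0,0]}
    - {"delta_pos": [0.05,0,0],"dr": [0,0,0]}
    - {"delta_pos": [0.05,0,0],"dr": [0,0,0]}
    - {"delta_pos": [0.05,0,0],"dr": [0,0,0]}
    - {"delta_pos": [0.05,0,0.038],"dr": [0,0,0]}
    - {"delta_pos": [0,0,0],"dr": [0,0,0]}
    - {"delta_pos": [0,0,0],"dr": [0,0,0]}

```text
time: 28.92
tool_pos: [0.4713, 0.1925, 0.0806]
tcp_rot: [2.342, 2.091, 0.0]
wrist_force: [0.0, -1.0, -0.5]
width: 0.385
```

```bash
python3 - <<'E'
from bars import *
plan((*lane(2,.002),.0215),CY)
E
```

```text
t 28.93 pos [0.4713 0.1925 0.0806] F [ 0.  -1.  -0.5] w 0.385 yawnow -0.113
 shift now-axes [0.0006 0.0113 0.0592] shift after turn [0.0005 0.0114 0.0591] dr [0.002 0.001 0.001]
```

Emit:
carry_out:
  deltas:
    - {"delta_pos": [0,0,0.03],"dr": [0,0,0]}
    - {"delta_pos": [0,0,0.02],"dr": [0,0,0]}
    - {"delta_pos": [0,0,0.006],"dr": [0,0,0]}
    - {"delta_pos": [0,0.005,0],"dr": [0,0,0]}
    - {"delta_pos": [0,0.004,0],"dr": [0,0,0]}
    - {"delta_pos": [0,0,0],"dr": [0,0,0]}
    - {"delta_pos": [0,0,0],"dr": [0,0,0]}

```text
time: 29.8
tool_pos: [0.4813, 0.1917, 0.0257]
tcp_rot: [2.343, 2.088, 0.004]
wrist_force: [-1.1, -0.1, -0.7]
width: 0.389
```

```bash
python3 - <<'E'
from bars import *
plan((*lane(2,.002),.0215),CY)
c=cam("wrist");save("w14.png",c["frame"])
E
```

```text
t 29.8 pos [0.4813 0.1917 0.0257] F [-1.1 -0.1 -0.7] w 0.389 yawnow -0.115
 shift now-axes [0.0001 0.0013 0.0042] shift after turn [0.0001 0.0013 0.0042] dr [ 0.004 -0.    -0.001]
```

View pics/w14.png

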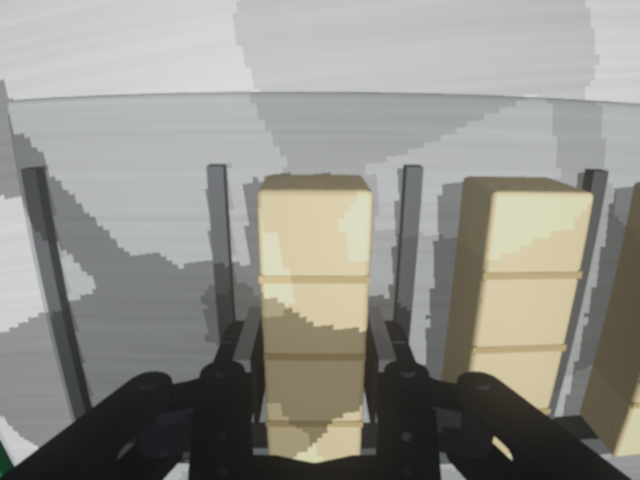

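Centred in the lane; last millimetres, down, and release.

Emit:
carry_out:
  deltas:
    - {"delta_pos": [0,0.0015,0.002],"dr": [0,0,0]}
    - {"delta_pos": [0,0,0.002],"dr": [0,0,0]}
    - {"delta_pos": [0,0,0],"dr": [0,0,0]}
    - {"delta_pos": [0,0,0],"dr": [0,0,0]}

```text
time: 30.35
tool_pos: [0.4823, 0.1914, 0.021]
tcp_rot: [2.343, 2.089, 0.002]
wrist_force: [-0.3, 0.9, -2.1]
width: 0.39
```

Emit:
carry_out:
  deltas:
    - {"delta_pos": [0,0,0],"dr": [0,0,0]}
    - {"delta_pos": [0,0,0],"dr": [0,0,0]}
    - {"delta_pos": [0,0,0],"dr": [0,0,0]}
  grip: 0.6

```text
time: 30.72
tool_pos: [0.4825, 0.1915, 0.0213]
tcp_rot: [2.343, 2.089, 0.003]
wrist_force: [0.3, -0.1, -0.2]
width: 0.598
```

Emit:
carry_out:
  deltas:
    - {"delta_pos": [0,0,-0.03],"dr": [0,0,0]}
    - {"delta_pos": [0,0,-0.05],"dr": [0,0,0]}
    - {"delta_pos": [0,0,-0.06],"dr": [0,0,0]}
    - {"delta_pos": [-0.03,-0.02,-0.05],"dr": [0,0,0]}
    - {"delta_pos": [0,0,0],"dr": [0,0,0]}
    - {"delta_pos": [0,0,0],"dr": [0,0,0]}

```text
time: 31.48
tool_pos: [0.4584, 0.164, 0.2109]
tcp_rot: [2.344, 2.088, 0.003]
wrist_force: [1.1, -0.6, -0.6]
width: 0.601
```

```bash
python3 - <<'E'
from bars import *
c=cam("wrist");save("w15.png",c["frame"]);bars(c,n="w")
for i in 2,3,4: print(lane(i).round(4))
c=cam("scene");bars(c)
plan((.5835,-.253,.12),.25)
E
```

```text
w [ 73. 366.] xy 576.5 -60.6 L 71 W 36 long-axis rad -0.08 fill 0.76
w [533. 233.] xy 496.8 331.5 L 112 W 36 long-axis rad -0.115 fill 0.93
w [445. 234.] xy 488.4 262.6 L 112 W 35 long-axis rad -0.109 fill 0.94
w [353. 235.] xy 480.2 191.9 L 112 W 35 long-axis rad -0.106 fill 0.96
[0.4806 0.1919]
[0.4886 0.2615]
[0.4965 0.331 ]
s [240. 359.] xy 585.0 -253.9 L 110 W 35 long-axis rad 0.242 fill 0.89
s [175. 328.] xy 422.5 -255.5 L 110 W 35 long-axis rad -0.032 fill 0.72
s [281. 289.] xy 579.1 -62.9 L 73 W 35 long-axis rad -0.089 fill 0.9
s [288. 195.] xy 461.2 194.6 L 68 W 36 long-axis rad -0.117 fill 0.74
s [305. 178.] xy 471.5 265.6 L 72 W 36 long-axis rad -0.111 fill 0.76
s [320. 162.] xy 480.6 334.5 L 74 W 34 long-axis rad -0.127 fill 0.8
t 31.57 pos [0.4576 0.1639 0.2092] F [0.6 0.1 0.1] w 0.6 yawnow -0.115
 shift now-axes [-0.3996  0.1728  0.0898] shift after turn [-0.4351  0.0189  0.0892] dr [-0.     0.001 -0.365]
```

View pics/w15.png

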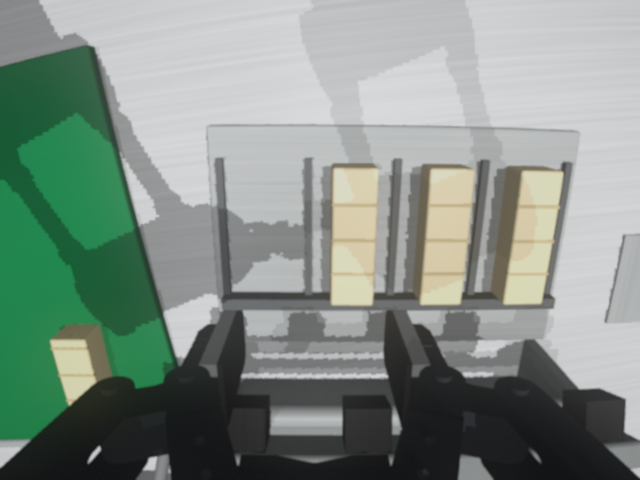

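Emit:
carry_out:
  deltas:
    - {"delta_pos": [-0.05,0,0],"dr": [0,0,0]}
    - {"delta_pos": [-0.05,0,0],"dr": [0,0,0]}
    - {"delta_pos": [-0.05,0.01,0],"dr": [0,0,0]}
    - {"delta_pos": [-0.05,0.02,0],"dr": [0,0,0]}
    - {"delta_pos": [-0.05,0.025,0],"dr": [0,0,0]}
    - {"delta_pos": [-0.05,0.03,0],"dr": [0,0,0]}
    - {"delta_pos": [-0.05,0.03,0.02],"dr": [0,0,0]}
    - {"delta_pos": [-0.05,0.03,0.04],"dr": [0,0,-0.183]}
    - {"delta_pos": [0,0.02,0.03],"dr": [0,0,-0.18]}
    - {"delta_pos": [0,0,0.03],"dr": [0,0,0]}
  grip: 0.7

```text
time: 32.83
tool_pos: [0.5744, -0.2426, 0.0923]
tcp_rot: [-1.928, -2.479, -0.001]
wrist_force: [-0.4, 0.0, 0.2]
width: 0.7
```

Emit:
carry_out:
  deltas:
    - {"delta_pos": [0,0,0],"dr": [0,0,0]}
    - {"delta_pos": [0,0,0],"dr": [0,0,0]}
    - {"delta_pos": [0,0,0],"dr": [0,0,0]}

```text
time: 33.2
tool_pos: [0.5753, -0.2427, 0.098]
tcp_rot: [1.926, 2.475, 0.003]
wrist_force: [-0.2, 1.2, 0.1]
width: 0.702
```

```bash
python3 - <<'E'
from bars import *
c=cam("wrist");save("w16.png",c["frame"]);bars(c,n="w")
c=cam("scene");bars(c)
plan((.584,-.2535,.0215),.247)
E
```

```text
w [612. 347.] xy 577.7 -64.2 L 72 W 36 long-axis rad -0.07 fill 0.73
w [287. 270.] xy 583.5 -254.6 L 109 W 34 long-axis rad 0.247 fill 0.96
w [328.  25.] xy 465.2 -264.5 L 24 W 17 long-axis rad -0.023 fill 0.87
s [255. 362.] xy 615.9 -246.3 L 47 W 35 long-axis rad 0.225 fill 0.82
s [176. 328.] xy 422.0 -254.9 L 109 W 33 long-axis rad -0.024 fill 0.71
s [281. 289.] xy 579.4 -63.1 L 72 W 35 long-axis rad -0.087 fill 0.91
s [289. 195.] xy 462.1 194.3 L 69 W 36 long-axis rad -0.103 fill 0.75
s [305. 178.] xy 471.5 265.6 L 72 W 35 long-axis rad -0.111 fill 0.77
s [320. 163.] xy 480.3 333.7 L 74 W 36 long-axis rad -0.126 fill 0.8
t 33.3 pos [ 0.5752 -0.2428  0.0982] F [-0.3  0.4  0.1] w 0.699 yawnow 0.248
 shift now-axes [-0.0123  0.0055  0.0767] shift after turn [-0.0125  0.0059  0.0767] dr [0.005 0.003 0.001]
```

View pics/w16.png

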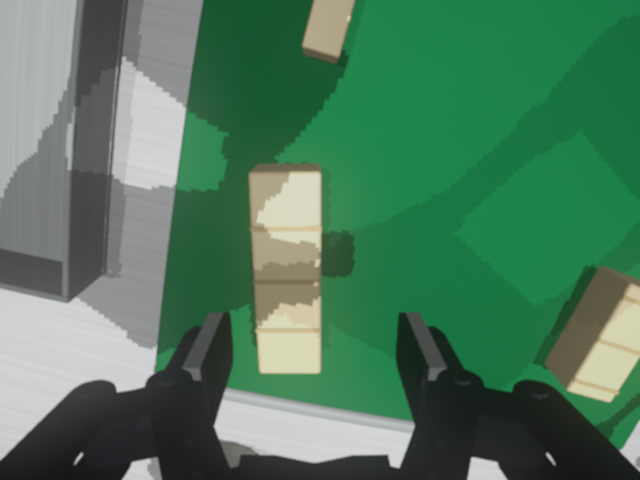

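Emit:
carry_out:
  deltas:
    - {"delta_pos": [-0.013,0.005,0],"dr": [0,0,0]}
    - {"delta_pos": [0,0,0.025],"dr": [0,0,0]}
    - {"delta_pos": [0,0,0.03],"dr": [0,0,0]}
    - {"delta_pos": [0,0,0.021],"dr": [0,0,0]}
    - {"delta_pos": [0,0,0],"dr": [0,0,0]}
    - {"delta_pos": [0,0,0],"dr": [0,0,0]}

```text
time: 34.05
tool_pos: [0.5833, -0.2544, 0.0213]
tcp_rot: [1.927, 2.476, 0.002]
wrist_force: [0.1, -1.0, 0.1]
width: 0.7
```

Emit:
carry_out:
  deltas:
    - {"delta_pos": [0,0,0],"dr": [0,0,0]}
    - {"delta_pos": [0,0,0],"dr": [0,0,0]}
    - {"delta_pos": [0,0,0],"dr": [0,0,0]}
    - {"delta_pos": [0,0,0],"dr": [0,0,0]}
  grip: 0.2

```text
time: 34.55
tool_pos: [0.5838, -0.2545, 0.0221]
tcp_rot: [1.926, 2.475, 0.003]
wrist_force: [-0.1, -0.4, 5.5]
width: 0.387
```

Emit:
carry_out:
  deltas:
    - {"delta_pos": [0,0,-0.04],"dr": [0,0,0]}
    - {"delta_pos": [0,0,-0.04],"dr": [0,0,0]}
    - {"delta_pos": [0,0,-0.02],"dr": [0,0,0.181]}
    - {"delta_pos": [0,0,0],"dr": [0,0,0.181]}
    - {"delta_pos": [0,0,0],"dr": [0,0,0]}
    - {"delta_pos": [0,0,0],"dr": [0,0,0]}

```text
time: 35.3
tool_pos: [0.5815, -0.2535, 0.1195]
tcp_rot: [2.34, 2.094, 0.002]
wrist_force: [0.4, -0.2, -1.7]
width: 0.386
```

```bash
python3 - <<'E'
from bars import *
c=cam("wrist");save("w17.png",c["frame"])
c=cam("scene");bars(c)
plan((*lane(1),.08),CY)
E
```

```text
s [248. 347.] xy 587.3 -223.1 L 42 W 37 long-axis rad -0.122 fill 0.75
s [176. 328.] xy 421.8 -254.9 L 109 W 34 long-axis rad -0.024 fill 0.71
s [281. 289.] xy 579.5 -62.6 L 72 W 36 long-axis rad -0.095 fill 0.88
s [289. 195.] xy 462.1 194.3 L 69 W 36 long-axis rad -0.103 fill 0.75
s [305. 178.] xy 471.5 265.6 L 72 W 35 long-axis rad -0.111 fill 0.77
s [320. 162.] xy 480.4 333.7 L 74 W 36 long-axis rad -0.126 fill 0.79
t 35.4 pos [ 0.5816 -0.2536  0.1195] F [ 0.4 -0.5 -0.3] w 0.388 yawnow -0.112
 shift now-axes [ 0.3614 -0.1503  0.0394] shift after turn [ 0.3612 -0.1508  0.0395] dr [ 0.001 -0.     0.002]
```

View pics/w17.png

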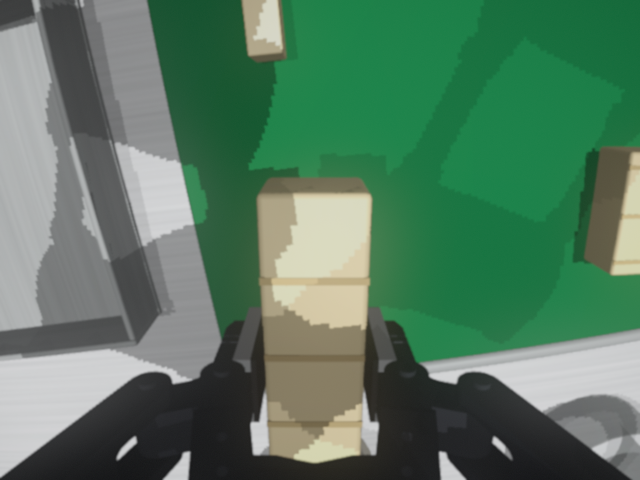

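Emit:
carry_out:
  deltas:
    - {"delta_pos": [0.01,-0.045,0],"dr": [0,0,0]}
    - {"delta_pos": [0.02,-0.045,0],"dr": [0,0,0]}
    - {"delta_pos": [0.03,-0.045,0],"dr": [0,0,0]}
    - {"delta_pos": [0.05,-0.026,0],"dr": [0,0,0]}
    - {"delta_pos": [0.05,0,0],"dr": [0,0,0]}
    - {"delta_pos": [0.05,0,0],"dr": [0,0,0]}
    - {"delta_pos": [0.05,0,0],"dr": [0,0,0]}
    - {"delta_pos": [0.05,0,0],"dr": [0,0,0]}
    - {"delta_pos": [0.05,0,0.038],"dr": [0,0,0]}
    - {"delta_pos": [0,0,0],"dr": [0,0,0]}

```text
time: 36.65
tool_pos: [0.4606, 0.1242, 0.0791]
tcp_rot: [-2.337, -2.098, 0.005]
wrist_force: [-0.4, -0.7, -0.9]
width: 0.383
```

Emit:
carry_out:
  deltas:
    - {"delta_pos": [0,0,0],"dr": [0,0,0]}
    - {"delta_pos": [0,0,0],"dr": [0,0,0]}

```text
time: 36.9
tool_pos: [0.4639, 0.121, 0.0828]
tcp_rot: [2.343, 2.088, 0.004]
wrist_force: [0.2, 1.2, -1.1]
width: 0.383
```

```bash
python3 - <<'E'
from bars import *
plan((*lane(1,.001),.0225),CY)
E
```

```text
t 36.9 pos [0.4639 0.121  0.0828] F [ 0.2  1.2 -1.1] w 0.383 yawnow -0.115
 shift now-axes [0.0024 0.0093 0.0603] shift after turn [0.0024 0.0096 0.0603] dr [ 0.004  0.    -0.001]
```

Emit:
carry_out:
  deltas:
    - {"delta_pos": [0.002,0,0.03],"dr": [0,0,0]}
    - {"delta_pos": [0,0,0.02],"dr": [0,0,0]}
    - {"delta_pos": [0,0,0.006],"dr": [0,0,0]}
    - {"delta_pos": [0,0.004,0],"dr": [0,0,0]}
    - {"delta_pos": [0,0.003,0],"dr": [0,0,0]}
    - {"delta_pos": [0,0,0],"dr": [0,0,0]}
    - {"delta_pos": [0,0,0],"dr": [0,0,0]}

```text
time: 37.78
tool_pos: [0.471, 0.1231, 0.0265]
tcp_rot: [2.342, 2.09, 0.004]
wrist_force: [0.2, 0.5, -1.6]
width: 0.388
```

```bash
python3 - <<'E'
from bars import *
plan((*lane(1,.001),.0225),CY)
c=cam("wrist");save("w18.png",c["frame"])
E
```

```text
t 37.77 pos [0.471  0.1231 0.0265] F [ 0.2  0.5 -1.6] w 0.388 yawnow -0.114
 shift now-axes [-0.0005  0.0028  0.004 ] shift after turn [-0.0005  0.0028  0.004 ] dr [ 0.004  0.    -0.   ]
```

View pics/w18.png

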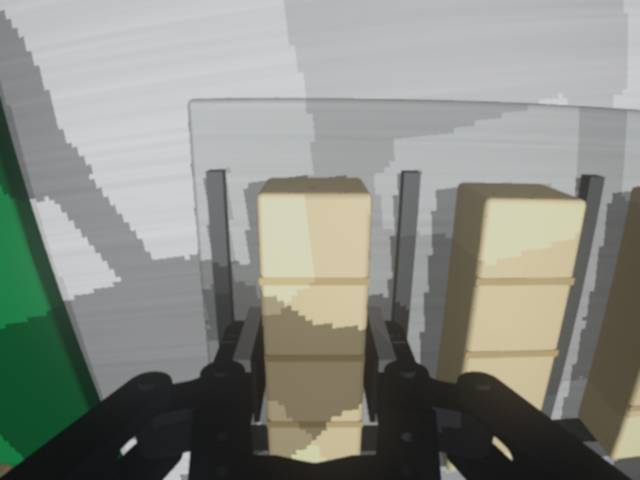

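Emit:
carry_out:
  deltas:
    - {"delta_pos": [0,0.0025,0.002],"dr": [0,0,0]}
    - {"delta_pos": [0,0,0.002],"dr": [0,0,0]}
    - {"delta_pos": [0,0,0],"dr": [0,0,0]}
    - {"delta_pos": [0,0,0],"dr": [0,0,0]}

```text
time: 38.33
tool_pos: [0.4733, 0.1228, 0.0221]
tcp_rot: [2.342, 2.09, 0.003]
wrist_force: [-0.3, -0.1, 1.1]
width: 0.392
```

Emit:
carry_out:
  deltas:
    - {"delta_pos": [0,0,0],"dr": [0,0,0]}
    - {"delta_pos": [0,0,0],"dr": [0,0,0]}
    - {"delta_pos": [0,0,0],"dr": [0,0,0]}
  grip: 0.6

```text
time: 38.7
tool_pos: [0.473, 0.1227, 0.022]
tcp_rot: [2.342, 2.09, 0.003]
wrist_force: [-0.1, -0.4, -0.3]
width: 0.598
```

Emit:
carry_out:
  deltas:
    - {"delta_pos": [0,0,-0.03],"dr": [0,0,0]}
    - {"delta_pos": [0,0,-0.05],"dr": [0,0,0]}
    - {"delta_pos": [0,0,-0.06],"dr": [0,0,0]}
    - {"delta_pos": [0,-0.02,-0.05],"dr": [0,0,0]}
    - {"delta_pos": [0,0,0],"dr": [0,0,0]}
    - {"delta_pos": [0,0,0],"dr": [0,0,0]}

```text
time: 39.45
tool_pos: [0.4523, 0.125, 0.2115]
tcp_rot: [2.342, 2.09, 0.003]
wrist_force: [-0.0, -0.0, -0.4]
width: 0.597
```

```bash
python3 - <<'E'
from bars import *
c=cam("wrist");save("w19.png",c["frame"]);bars(c,n="w")
for i in 1,2,3,4: print(lane(i).round(4))
c=cam("scene");bars(c);save("s19.png",c["frame"])
plan((.579,-.0625,.12),-.085)
E
```

```text
w [118. 362.] xy 565.4 -59.8 L 49 W 36 long-axis rad -0.098 fill 0.73
w [578. 238.] xy 497.3 331.2 L 111 W 36 long-axis rad -0.11 fill 0.93
w [496. 234.] xy 488.4 262.7 L 112 W 36 long-axis rad -0.115 fill 0.93
w [404. 222.] xy 479.8 191.8 L 112 W 36 long-axis rad -0.104 fill 0.88
w [314. 237.] xy 472.4 123.2 L 112 W 35 long-axis rad -0.107 fill 0.95
[0.4727 0.1224]
[0.4806 0.1919]
[0.4886 0.2615]
[0.4965 0.331 ]
s [176. 328.] xy 422.5 -255.5 L 110 W 35 long-axis rad -0.032 fill 0.72
s [281. 289.] xy 579.1 -63.1 L 73 W 35 long-axis rad -0.087 fill 0.91
s [281. 216.] xy 474.9 123.5 L 110 W 36 long-axis rad -0.111 fill 0.85
s [288. 195.] xy 461.2 195.1 L 67 W 35 long-axis rad -0.095 fill 0.75
s [305. 178.] xy 471.3 265.6 L 72 W 36 long-axis rad -0.111 fill 0.76
s [320. 162.] xy 480.4 334.2 L 73 W 35 long-axis rad -0.098 fill 0.8
t 39.55 pos [0.4515 0.1248 0.21  ] F [-0.1  0.3 -0.1] w 0.603 yawnow -0.114
 shift now-axes [-0.1714  0.1479  0.0902] shift after turn [-0.1758  0.1429  0.09  ] dr [-0.     0.002 -0.029]
```

View pics/w19.png

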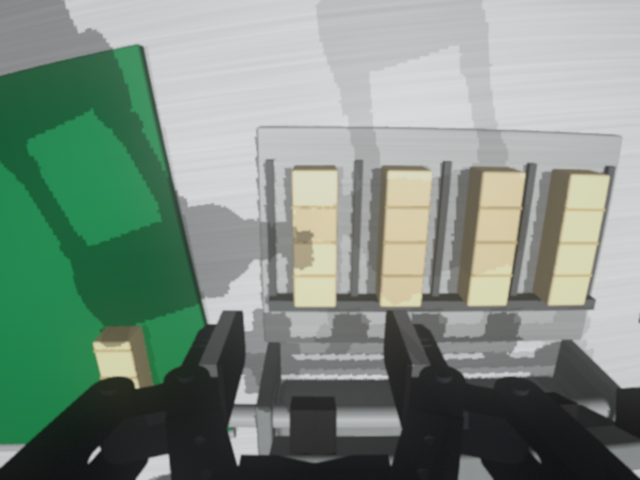

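View pics/s19.png

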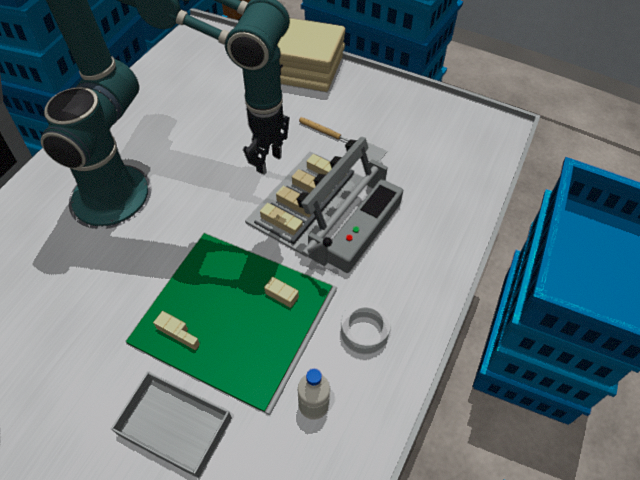

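Emit:
carry_out:
  deltas:
    - {"delta_pos": [-0.05,0,0],"dr": [0,0,0]}
    - {"delta_pos": [-0.05,0.01,0],"dr": [0,0,0]}
    - {"delta_pos": [-0.04,0.03,0],"dr": [0,0,0]}
    - {"delta_pos": [-0.031,0.04,0],"dr": [0,0,0]}
    - {"delta_pos": [0,0.04,0.03],"dr": [0,0,0]}
    - {"delta_pos": [0,0.027,0.05],"dr": [0,0,-0.027]}
    - {"delta_pos": [0,0,0.03],"dr": [0,0,0]}
    - {"delta_pos": [0,0,0],"dr": [0,0,0]}
    - {"delta_pos": [0,0,0],"dr": [0,0,0]}
  grip: 0.7

```text
time: 40.67
tool_pos: [0.5795, -0.0616, 0.1023]
tcp_rot: [2.314, 2.122, 0.002]
wrist_force: [0.3, 0.1, 1.0]
width: 0.699
```

```bash
python3 - <<'E'
from bars import *
c=cam("wrist");save("w20.png",c["frame"]);bars(c,n="w")
plan((.578,-.063,.0215),-.087)
E
```

```text
w [311. 260.] xy 577.5 -62.6 L 72 W 34 long-axis rad -0.081 fill 0.96
w [637. 116.] xy 515.0 100.6 L 25 W 5 long-axis rad 0.091 fill 0.53
t 40.73 pos [ 0.5803 -0.0617  0.1035] F [ 0.3 -0.2 -0.3] w 0.7 yawnow -0.087
 shift now-axes [-0.0015 -0.0025  0.082 ] shift after turn [-0.0015 -0.0021  0.082 ] dr [0.004 0.001 0.   ]
```

View pics/w20.png

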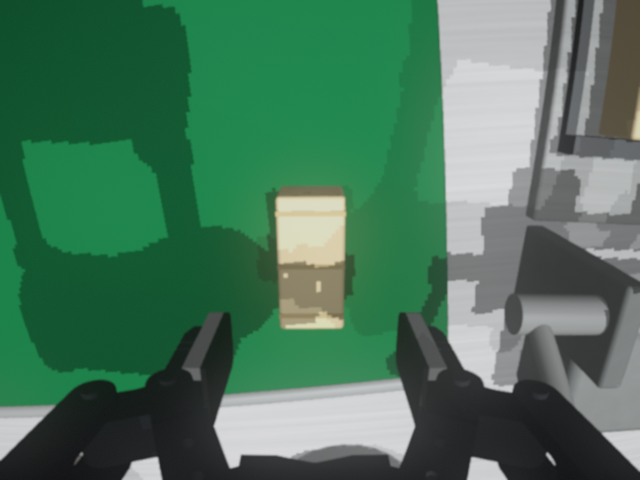

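Emit:
carry_out:
  deltas:
    - {"delta_pos": [-0.001,-0.002,0.025],"dr": [0,0,0]}
    - {"delta_pos": [0,0,0.03],"dr": [0,0,0]}
    - {"delta_pos": [0,0,0.026],"dr": [0,0,0]}
    - {"delta_pos": [0,0,0],"dr": [0,0,0]}
    - {"delta_pos": [0,0,0],"dr": [0,0,0]}

```text
time: 41.35
tool_pos: [0.5793, -0.0626, 0.0236]
tcp_rot: [2.312, 2.12, 0.006]
wrist_force: [-0.1, -0.6, 0.2]
width: 0.699
```

Emit:
carry_out:
  deltas:
    - {"delta_pos": [0,0,0],"dr": [0,0,0]}
    - {"delta_pos": [0,0,0],"dr": [0,0,0]}
    - {"delta_pos": [0,0,0],"dr": [0,0,0]}
    - {"delta_pos": [0,0,0],"dr": [0,0,0]}
  grip: 0.2

```text
time: 41.85
tool_pos: [0.5794, -0.0627, 0.0235]
tcp_rot: [2.312, 2.12, 0.006]
wrist_force: [-0.4, 0.5, 6.9]
width: 0.385
```

Emit:
carry_out:
  deltas:
    - {"delta_pos": [0,0,-0.04],"dr": [0,0,0]}
    - {"delta_pos": [0,0,-0.05],"dr": [0,0,0]}
    - {"delta_pos": [-0.05,0,-0.03],"dr": [0,0,0]}
    - {"delta_pos": [-0.05,0,0],"dr": [0,0,0]}
    - {"delta_pos": [-0.05,0,0],"dr": [0,0,0]}
    - {"delta_pos": [-0.05,0,0],"dr": [0,0,0]}
    - {"delta_pos": [-0.05,0,0],"dr": [0,0,0]}
    - {"delta_pos": [0,0,0],"dr": [0,0,0.18]}
    - {"delta_pos": [0,0,0],"dr": [0,0,0.18]}
    - {"delta_pos": [0,0,0],"dr": [0,0,0.18]}

```text
time: 43.1
tool_pos: [0.5553, -0.3117, 0.1414]
tcp_rot: [2.802, 1.418, 0.003]
wrist_force: [-0.4, -0.7, -1.3]
width: 0.388
```

Emit:
carry_out:
  deltas:
    - {"delta_pos": [0,0,0],"dr": [0,0,0.18]}
    - {"delta_pos": [0,0,0],"dr": [0,0,0.18]}
    - {"delta_pos": [0,0,0],"dr": [0,0,0.18]}
    - {"delta_pos": [0,0,0],"dr": [0,0,0.18]}
    - {"delta_pos": [0,0,0],"dr": [0,0,0.18]}
    - {"delta_pos": [0,0,0],"dr": [0,0,0]}
    - {"delta_pos": [0,0,0],"dr": [0,0,0]}

```text
time: 43.98
tool_pos: [0.5556, -0.3113, 0.1415]
tcp_rot: [3.14, 0.074, 0.004]
wrist_force: [0.1, 0.8, -0.8]
width: 0.389
```

```bash
python3 - <<'E'
from bars import *
c=cam("wrist");save("w21.png",c["frame"])
plan((.576,-.436,.09),-1.529)
c=cam("scene");save("s21.png",c["frame"])
E
```

```text
t 44.02 pos [ 0.5557 -0.3114  0.1415] F [ 0.1  0.4 -0.7] w 0.39 yawnow -1.524
 shift now-axes [0.0144 0.1254 0.0517] shift after turn [0.0151 0.1254 0.0515] dr [ 0.001 -0.003  0.005]
```

View pics/w21.png

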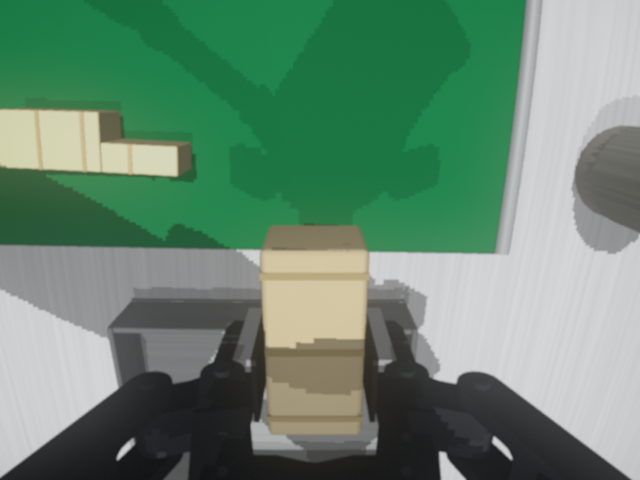

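View pics/s21.png

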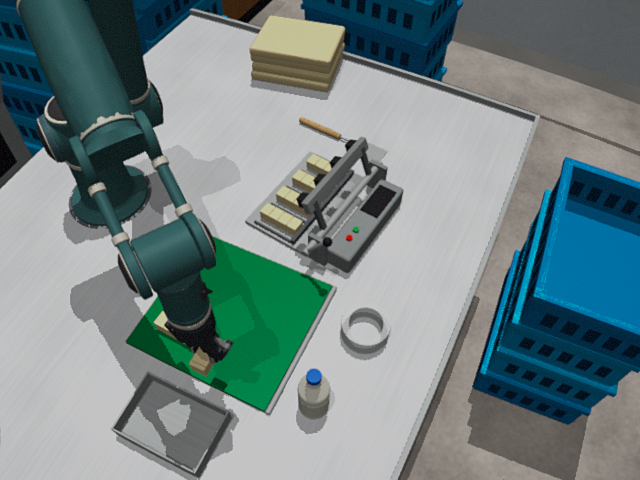

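Emit:
carry_out:
  deltas:
    - {"delta_pos": [0.003,0.042,0],"dr": [0,0,0]}
    - {"delta_pos": [0.003,0.042,0],"dr": [0,0,0]}
    - {"delta_pos": [0.003,0.042,0],"dr": [0,0,0]}
    - {"delta_pos": [0,0,0],"dr": [0,0,0]}
    - {"delta_pos": [0,0,0],"dr": [0,0,0]}

```text
time: 44.7
tool_pos: [0.5699, -0.4364, 0.1412]
tcp_rot: [-3.14, -0.069, -0.003]
wrist_force: [-0.7, 0.6, -0.1]
width: 0.388
```

```bash
python3 - <<'E'
from bars import *
c=cam("wrist");save("w22.png",c["frame"])
plan((.57,-.437,.019),-1.529)
E
```

```text
t 44.75 pos [ 0.57   -0.4359  0.1413] F [-0.2  0.3 -0.9] w 0.388 yawnow -1.526
 shift now-axes [-0.0003  0.0011  0.1223] shift after turn [-0.      0.0011  0.1223] dr [-0.    -0.002  0.003]
```

View pics/w22.png

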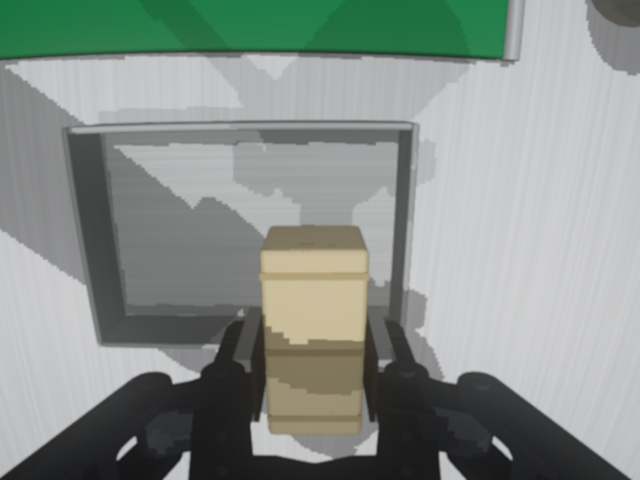

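```bash
python3 - <<'E'
from bars import *
c=cam("wrist")
W=onplane(c,[(66,130),(416,125),(100,345),(412,330)],.045);print(W.round(3))
E
```

```text
[[ 0.43  -0.373  0.045]
 [ 0.623 -0.363  0.045]
 [ 0.435 -0.509  0.045]
 [ 0.635 -0.487  0.045]]
```

Emit:
carry_out:
  deltas:
    - {"delta_pos": [0,0.001,0.04],"dr": [0,0,0]}
    - {"delta_pos": [0,0,0.04],"dr": [0,0,0]}
    - {"delta_pos": [0,0,0.03],"dr": [0,0,0]}
    - {"delta_pos": [0,0,0.01],"dr": [0,0,0]}
    - {"delta_pos": [0,0,0],"dr": [0,0,0]}
    - {"delta_pos": [0,0,0],"dr": [0,0,0]}

```text
time: 45.55
tool_pos: [0.572, -0.4387, 0.0239]
tcp_rot: [3.138, 0.07, 0.008]
wrist_force: [1.0, -0.2, -0.9]
width: 0.388
```

Emit:
carry_out:
  deltas:
    - {"delta_pos": [0,0,0],"dr": [0,0,0]}
    - {"delta_pos": [0,0,0],"dr": [0,0,0]}
    - {"delta_pos": [0,0,0],"dr": [0,0,0]}
  grip: 0.55

```text
time: 45.92
tool_pos: [0.571, -0.4384, 0.0225]
tcp_rot: [3.139, 0.069, 0.006]
wrist_force: [0.1, 0.1, 0.1]
width: 0.554
```

Emit:
carry_out:
  deltas:
    - {"delta_pos": [0,0,-0.04],"dr": [0,0,0]}
    - {"delta_pos": [0,0,-0.05],"dr": [0,0,0]}
    - {"delta_pos": [0,0,-0.05],"dr": [0,0,0]}
    - {"delta_pos": [0,-0.05,0],"dr": [0,0,0]}
    - {"delta_pos": [0,-0.05,0],"dr": [0,0,0]}
    - {"delta_pos": [-0.05,-0.05,0],"dr": [0,0,0]}
    - {"delta_pos": [0,0,0],"dr": [0,0,-0.18]}
    - {"delta_pos": [0,0,0],"dr": [0,0,-0.18]}
    - {"delta_pos": [0,0,0],"dr": [0,0,-0.18]}
    - {"delta_pos": [0,0,0],"dr": [0,0,-0.18]}

```text
time: 47.18
tool_pos: [0.5197, -0.2957, 0.1617]
tcp_rot: [2.91, 1.179, 0.004]
wrist_force: [-0.0, -0.6, 0.2]
width: 0.549
```

Emit:
carry_out:
  deltas:
    - {"delta_pos": [0,0,0],"dr": [0,0,-0.18]}
    - {"delta_pos": [0,0,0],"dr": [0,0,-0.18]}
    - {"delta_pos": [0,0,0],"dr": [0,0,-0.18]}
    - {"delta_pos": [0,0,0],"dr": [0,0,-0.18]}
    - {"delta_pos": [0,0,0],"dr": [0,0,-0.04]}
    - {"delta_pos": [0,0,0],"dr": [0,0,0]}
    - {"delta_pos": [0,0,0],"dr": [0,0,0]}

```text
time: 48.05
tool_pos: [0.5197, -0.2958, 0.1615]
tcp_rot: [2.272, 2.166, 0.003]
wrist_force: [-0.1, -0.3, 0.1]
width: 0.553
```

```bash
python3 - <<'E'
from bars import *
c=cam("wrist");save("w23.png",c["frame"]);bars(c,n="w")
c=cam("scene");save("s23.png",c["frame"]);bars(c)
plan((.40,-.2555,.1),-.03)
E
```

```text
w [120. 309.] xy 568.4 -432.1 L 69 W 33 long-axis rad -1.52 fill 0.94
w [364.  81.] xy 431.2 -255.8 L 91 W 34 long-axis rad -0.025 fill 0.08
s [188. 433.] xy 575.6 -439.4 L 71 W 33 long-axis rad -1.497 fill 0.9
s [281. 216.] xy 474.8 123.3 L 110 W 37 long-axis rad -0.086 fill 0.89
s [289. 195.] xy 462.1 194.3 L 69 W 36 long-axis rad -0.103 fill 0.75
s [305. 178.] xy 472.6 265.0 L 70 W 37 long-axis rad -0.14 fill 0.77
s [320. 162.] xy 480.4 333.7 L 74 W 36 long-axis rad -0.126 fill 0.79
t 48.15 pos [ 0.5197 -0.2958  0.1615] F [-0.1  0.4 -0.4] w 0.55 yawnow -0.047
 shift now-axes [ 0.0346 -0.1217  0.0611] shift after turn [ 0.0367 -0.1209  0.0615] dr [ 0.003  0.001 -0.017]
```

View pics/w23.png

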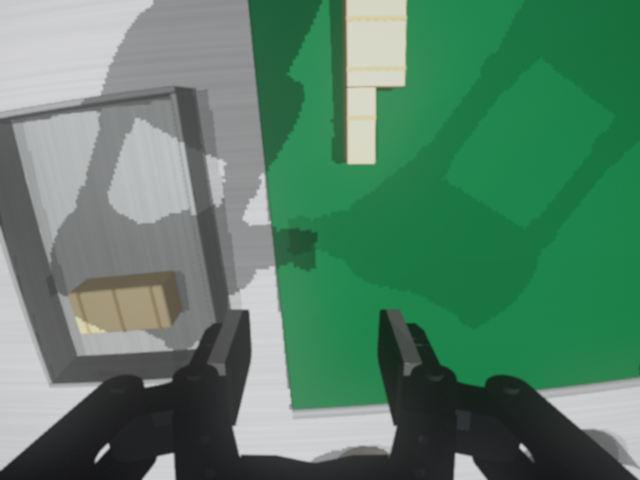

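View pics/s23.png

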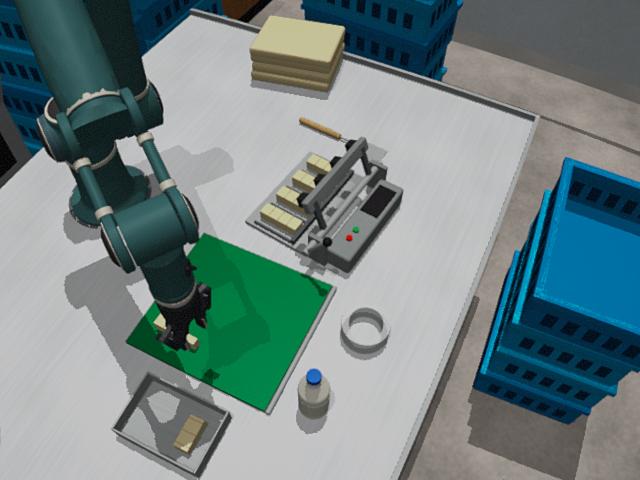

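Emit:
carry_out:
  deltas:
    - {"delta_pos": [0.012,-0.04,0],"dr": [0,0,0]}
    - {"delta_pos": [0.012,-0.04,0.03],"dr": [0,0,0]}
    - {"delta_pos": [0.011,-0.039,0.03],"dr": [0,0,-0.017]}
    - {"delta_pos": [0,0,0],"dr": [0,0,0]}
    - {"delta_pos": [0,0,0],"dr": [0,0,0]}
    - {"delta_pos": [0,0,0],"dr": [0,0,0]}
  grip: 0.8

```text
time: 48.9
tool_pos: [0.4049, -0.2567, 0.1028]
tcp_rot: [2.25, 2.184, 0.004]
wrist_force: [0.7, -0.0, -0.1]
width: 0.796
```

```bash
python3 - <<'E'
from bars import *
c=cam("wrist");save("w24.png",c["frame"]);bars(c,n="w")
plan((.402,-.255,.0215),-.03)
E
```

```text
w [314. 285.] xy 421.3 -255.1 L 109 W 34 long-axis rad -0.024 fill 0.76
t 48.95 pos [ 0.4048 -0.2566  0.1027] F [0.3 0.1 0.5] w 0.795 yawnow -0.03
 shift now-axes [ 0.0017 -0.0033  0.0812] shift after turn [ 0.0015 -0.0028  0.0812] dr [0.006 0.003 0.   ]
```

View pics/w24.png

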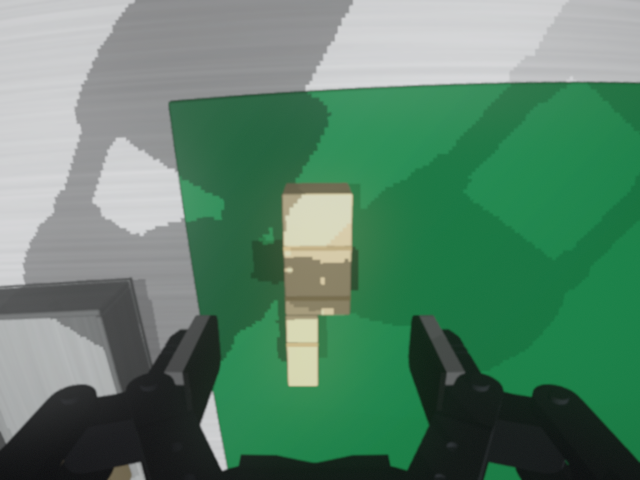

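Emit:
carry_out:
  deltas:
    - {"delta_pos": [0.0015,-0.003,0.025],"dr": [0,0,0]}
    - {"delta_pos": [0,0,0.03],"dr": [0,0,0]}
    - {"delta_pos": [0,0,0.026],"dr": [0,0,0]}
    - {"delta_pos": [0,0,0],"dr": [0,0,0]}
    - {"delta_pos": [0,0,0],"dr": [0,0,0]}

```text
time: 49.58
tool_pos: [0.4013, -0.2546, 0.0213]
tcp_rot: [2.251, 2.185, 0.003]
wrist_force: [0.1, -0.1, 0.0]
width: 0.803
```

Emit:
carry_out:
  deltas:
    - {"delta_pos": [0,0,0],"dr": [0,0,0]}
    - {"delta_pos": [0,0,0],"dr": [0,0,0]}
    - {"delta_pos": [0,0,0],"dr": [0,0,0]}
    - {"delta_pos": [0,0,0],"dr": [0,0,0]}
  grip: 0.2

```text
time: 50.08
tool_pos: [0.4011, -0.2545, 0.0214]
tcp_rot: [2.251, 2.185, 0.003]
wrist_force: [-0.2, 0.5, 6.7]
width: 0.392
```

Emit:
carry_out:
  deltas:
    - {"delta_pos": [0,0,-0.04],"dr": [0,0,0]}
    - {"delta_pos": [0,0,-0.05],"dr": [0,0,0]}
    - {"delta_pos": [0,0,-0.03],"dr": [0,0,0]}
    - {"delta_pos": [0,0,0],"dr": [0,0,0.18]}
    - {"delta_pos": [0,0,0],"dr": [0,0,0.18]}
    - {"delta_pos": [0,0,0],"dr": [0,0,0.18]}
    - {"delta_pos": [0,0,0],"dr": [0,0,0.18]}
    - {"delta_pos": [0,0,0],"dr": [0,0,0.18]}
    - {"delta_pos": [0,0,0],"dr": [0,0,0.18]}
    - {"delta_pos": [0,0,0],"dr": [0,0,0.18]}

```text
time: 51.32
tool_pos: [0.3991, -0.2533, 0.1397]
tcp_rot: [3.112, 0.43, 0.003]
wrist_force: [0.1, -1.3, -1.2]
width: 0.394
```

Emit:
carry_out:
  deltas:
    - {"delta_pos": [0,0,0],"dr": [0,0,0.18]}
    - {"delta_pos": [0,0,0],"dr": [0,0,0.06]}
    - {"delta_pos": [0,0,0],"dr": [0,0,0]}
    - {"delta_pos": [0,0,0],"dr": [0,0,0]}

```text
time: 51.82
tool_pos: [0.3994, -0.2535, 0.1399]
tcp_rot: [3.14, 0.066, 0.004]
wrist_force: [-0.7, 0.2, -0.6]
width: 0.388
```

```bash
python3 - <<'E'
from bars import *
c=cam("wrist");save("w25.png",c["frame"])
plan((.486,-.418,.14),-1.529)
c=cam("scene");bars(c)
E
```

```text
t 51.88 pos [ 0.3995 -0.2535  0.1399] F [-0.5  0.5 -1.4] w 0.388 yawnow -1.529
 shift now-axes [0.0796 0.1679 0.0003] shift after turn [ 7.960e-02  1.679e-01 -1.000e-04] dr [ 0.001 -0.003  0.   ]
s [188. 433.] xy 576.0 -439.6 L 71 W 34 long-axis rad -1.525 fill 0.93
s [144. 311.] xy 335.2 -258.7 L 73 W 36 long-axis rad 1.568 fill 0.52
s [281. 216.] xy 474.9 123.2 L 110 W 36 long-axis rad -0.115 fill 0.91
s [289. 195.] xy 461.2 194.4 L 67 W 36 long-axis rad -0.103 fill 0.76
s [305. 178.] xy 472.3 265.5 L 70 W 35 long-axis rad -0.111 fill 0.78
s [320. 162.] xy 480.5 333.7 L 74 W 36 long-axis rad -0.126 fill 0.79
```

View pics/w25.png

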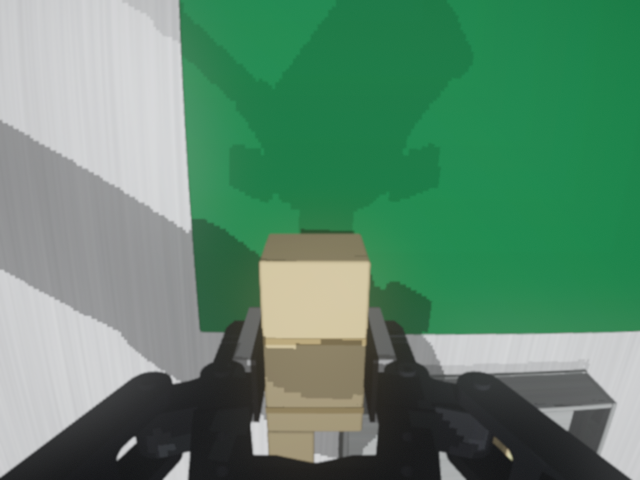

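Emit:
carry_out:
  deltas:
    - {"delta_pos": [0.021,0.042,0],"dr": [0,0,0]}
    - {"delta_pos": [0.021,0.042,0],"dr": [0,0,0]}
    - {"delta_pos": [0.021,0.042,0],"dr": [0,0,0]}
    - {"delta_pos": [0.021,0.044,0],"dr": [0,0,0]}
    - {"delta_pos": [0,0,0],"dr": [0,0,0]}
    - {"delta_pos": [0,0,0],"dr": [0,0,0]}
    - {"delta_pos": [0,0,0],"dr": [0,0,0]}

```text
time: 52.8
tool_pos: [0.4899, -0.4189, 0.1402]
tcp_rot: [-3.141, -0.065, -0.003]
wrist_force: [-0.4, 0.0, -1.5]
width: 0.39
```

```bash
python3 - <<'E'
from bars import *
c=cam("wrist");save("w26.png",c["frame"])
plan((.490,-.4198,.016),-1.529)
E
```

```text
t 52.85 pos [ 0.49   -0.4189  0.1404] F [-0.2  0.  -0.8] w 0.39 yawnow -1.529
 shift now-axes [-0.0004  0.0008  0.1244] shift after turn [-1.000e-04  9.000e-04  1.244e-01] dr [ 0.    -0.002 -0.   ]
```

View pics/w26.png

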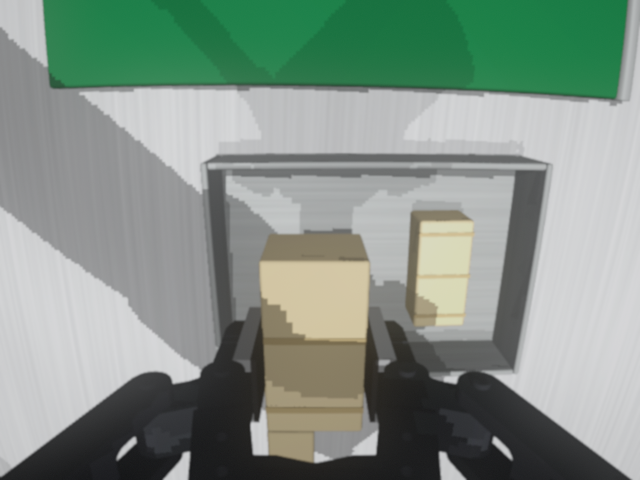

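Emit:
carry_out:
  deltas:
    - {"delta_pos": [0,0.001,0.04],"dr": [0,0,0]}
    - {"delta_pos": [0,0,0.03],"dr": [0,0,0]}
    - {"delta_pos": [0,0,0.03],"dr": [0,0,0]}
    - {"delta_pos": [0,0,0.015],"dr": [0,0,0]}
    - {"delta_pos": [0,0,0],"dr": [0,0,0]}
    - {"delta_pos": [0,0,0.004],"dr": [0,0,0]}
    - {"delta_pos": [0,0,0],"dr": [0,0,0]}

```text
time: 53.72
tool_pos: [0.4916, -0.4218, 0.0227]
tcp_rot: [3.139, 0.065, 0.007]
wrist_force: [-0.0, 0.4, -1.0]
width: 0.39
```

Emit:
carry_out:
  deltas:
    - {"delta_pos": [0,0,0],"dr": [0,0,0]}
    - {"delta_pos": [0,0,0],"dr": [0,0,0]}
    - {"delta_pos": [0,0,0],"dr": [0,0,0]}
  grip: 0.55

```text
time: 54.1
tool_pos: [0.4911, -0.4214, 0.0219]
tcp_rot: [3.14, 0.064, 0.005]
wrist_force: [-0.8, 0.3, 0.3]
width: 0.552
```

Emit:
carry_out:
  deltas:
    - {"delta_pos": [0,0,-0.04],"dr": [0,0,0]}
    - {"delta_pos": [0,0,-0.05],"dr": [0,0,0]}
    - {"delta_pos": [0,-0.05,-0.05],"dr": [0,0,0]}
    - {"delta_pos": [0,-0.05,-0.05],"dr": [0,0,0]}
    - {"delta_pos": [0,-0.05,0],"dr": [0,0,0]}
    - {"delta_pos": [0,0,0],"dr": [0,0,0]}

```text
time: 54.85
tool_pos: [0.4847, -0.2801, 0.2008]
tcp_rot: [3.14, 0.069, 0.006]
wrist_force: [0.5, -0.5, -0.1]
width: 0.552
```

```bash
python3 - <<'E'
from bars import *
c=cam("wrist");save("w27.png",c["frame"])
plan((.5,-.3,.24),-.1135)
c=cam("scene");bars(c);save("s27.png",c["frame"])
E
```

```text
t 54.9 pos [ 0.4848 -0.2817  0.2002] F [ 0.2 -1.3 -0.6] w 0.55 yawnow -1.527
 shift now-axes [ 0.0146  0.019  -0.0397] shift after turn [-0.0165  0.0172 -0.0398] dr [ 0.004 -0.002 -1.414]
s [188. 433.] xy 575.6 -439.2 L 71 W 35 long-axis rad -1.531 fill 0.89
s [154. 414.] xy 496.0 -444.0 L 109 W 33 long-axis rad -1.535 fill 0.7
s [281. 216.] xy 474.9 123.2 L 110 W 36 long-axis rad -0.107 fill 0.9
s [289. 195.] xy 461.2 194.4 L 67 W 36 long-axis rad -0.103 fill 0.76
s [305. 178.] xy 472.3 265.5 L 70 W 35 long-axis rad -0.111 fill 0.78
s [320. 162.] xy 480.4 333.7 L 74 W 36 long-axis rad -0.126 fill 0.79
```

View pics/w27.png

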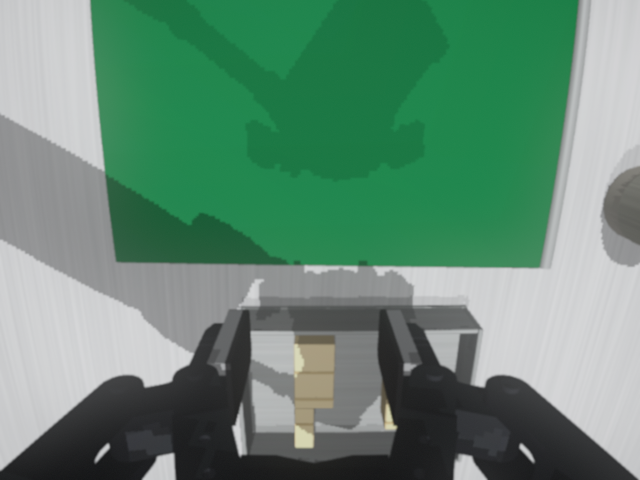

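View pics/s27.png

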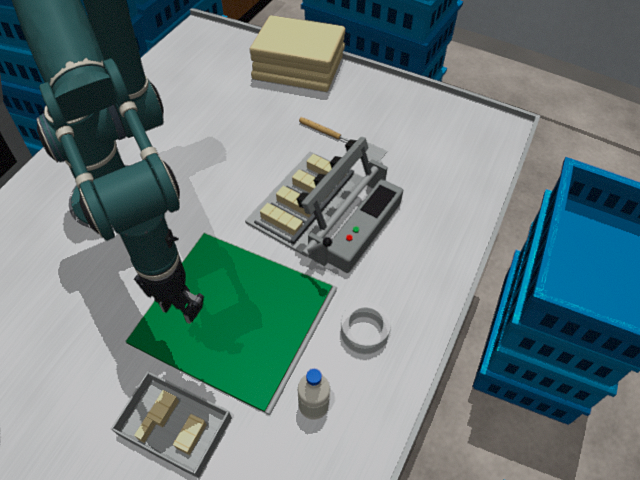

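Emit:
carry_out:
  deltas:
    - {"delta_pos": [0.0313,-0.0421,-0.02],"dr": [0,0,0]}
    - {"delta_pos": [0.0313,-0.0421,-0.02],"dr": [0,0,0]}
    - {"delta_pos": [0.0313,-0.0421,-0.02],"dr": [0,0,0]}
    - {"delta_pos": [0.0313,-0.0421,0],"dr": [0,0,-0.18]}
    - {"delta_pos": [0,0,0],"dr": [0,0,-0.18]}
    - {"delta_pos": [0,0,0],"dr": [0,0,-0.18]}
    - {"delta_pos": [0,0,0],"dr": [0,0,-0.18]}
    - {"delta_pos": [0,0,0],"dr": [0,0,-0.18]}
    - {"delta_pos": [0,0,0],"dr": [0,0,-0.18]}
    - {"delta_pos": [0,0,0],"dr": [0,0,-0.18]}
  grip: 0

```text
time: 56.2
tool_pos: [0.603, -0.111, 0.2589]
tcp_rot: [2.495, 1.907, 0.001]
wrist_force: [0.4, -1.3, -0.2]
width: 0.002
```

Emit:
carry_out:
  deltas:
    - {"delta_pos": [0,0,0],"dr": [0,0,-0.154]}
    - {"delta_pos": [0,0,0],"dr": [0,0,0]}
    - {"delta_pos": [0,0,0],"dr": [0,0,0]}

```text
time: 56.58
tool_pos: [0.6028, -0.1102, 0.2594]
tcp_rot: [2.348, 2.084, 0.002]
wrist_force: [0.8, -0.0, -0.5]
width: 0.0
```

```bash
python3 - <<'E'
from bars import *
c=cam("wrist");save("w28.png",c["frame"])
plan((.692,.0225,.26),-.1135)
c=cam("scene");save("s28.png",c["frame"])
E
```

```text
t 56.62 pos [ 0.6028 -0.1099  0.2595] F [-0.   0.9  0.4] w -0.001 yawnow -0.119
 shift now-axes [ 0.1421  0.0729 -0.0004] shift after turn [ 0.1417  0.0736 -0.0005] dr [ 0.002  0.    -0.005]
```

View pics/w28.png

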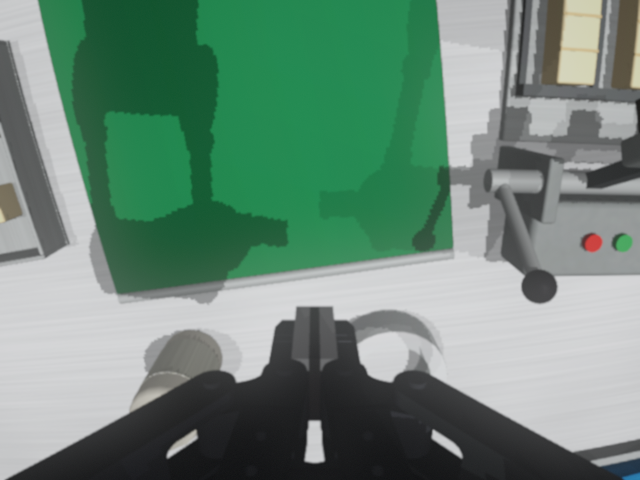

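```bash
python3 - <<'E'
from bars import *
c=cam("wrist");print(onplane(c,[(540,287)],.158))
E
```

```text
[[0.64903143 0.02977715 0.158     ]]
```

Emit:
carry_out:
  deltas:
    - {"delta_pos": [0,0.037,0],"dr": [0,0,0]}
    - {"delta_pos": [0.035,0.036,0],"dr": [0,0,0]}
    - {"delta_pos": [0.035,0,0],"dr": [0,0,0]}
    - {"delta_pos": [0.036,0,0],"dr": [0,0,0]}
    - {"delta_pos": [0.036,0,0],"dr": [0,0,0]}
    - {"delta_pos": [0,0,0],"dr": [0,0,0]}
    - {"delta_pos": [0,0,0],"dr": [0,0,0]}

```text
time: 57.6
tool_pos: [0.6916, 0.023, 0.26]
tcp_rot: [2.344, 2.087, 0.002]
wrist_force: [-0.6, 0.2, -0.4]
width: -0.0
```

```bash
python3 - <<'E'
from bars import *
c=cam("wrist");save("w29.png",c["frame"])
plan((.692,.0225,.15),-.1135)
E
```

```text
t 57.65 pos [0.6916 0.0225 0.2601] F [ 0.2 -0.4 -0.8] w -0.004 yawnow -0.116
 shift now-axes [2.000e-04 1.000e-04 1.101e-01] shift after turn [1.000e-04 4.000e-04 1.101e-01] dr [ 0.003  0.001 -0.003]
```

View pics/w29.png

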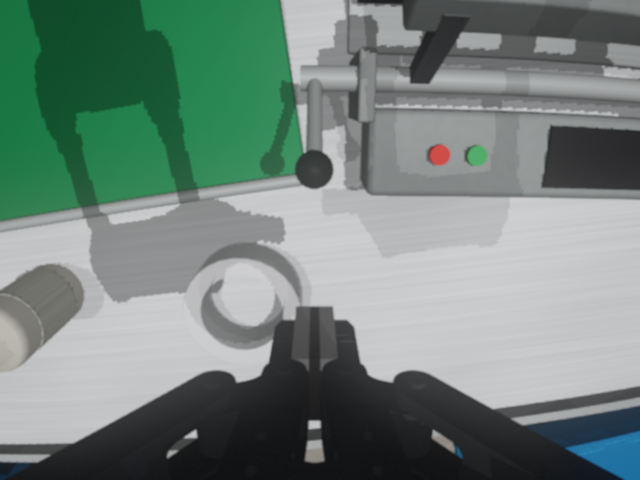

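Emit:
carry_out:
  deltas:
    - {"delta_pos": [0,0,0.04],"dr": [0,0,0]}
    - {"delta_pos": [0,0,0.04],"dr": [0,0,0]}
    - {"delta_pos": [0,0,0.03],"dr": [0,0,0]}
    - {"delta_pos": [0,0,0],"dr": [0,0,0]}
    - {"delta_pos": [0,0,0],"dr": [0,0,0]}

```text
time: 58.28
tool_pos: [0.6928, 0.0223, 0.1516]
tcp_rot: [2.345, 2.085, 0.005]
wrist_force: [0.7, -0.2, -0.6]
width: 0.003
```

Emit:
carry_out:
  deltas:
    - {"delta_pos": [0,-0.015,0],"dr": [0,0,0]}
    - {"delta_pos": [0,-0.015,0],"dr": [0,0,0]}
    - {"delta_pos": [0,-0.015,0],"dr": [0,0,0]}
    - {"delta_pos": [0,-0.015,0],"dr": [0,0,0]}
    - {"delta_pos": [0,0,0],"dr": [0,0,0]}

```text
time: 58.9
tool_pos: [0.6299, 0.0305, 0.1496]
tcp_rot: [2.346, 2.089, -0.0]
wrist_force: [0.3, -0.6, -0.6]
width: 0.0
```

```bash
python3 - <<'E'
from bars import *
c=cam("wrist");save("w30.png",c["frame"])
c=cam("scene");save("s30.png",cv2.resize(c["frame"][80:290,230:430],None,fx=3.,fy=3.))
E
```

```text
(no output)
```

View pics/w30.png

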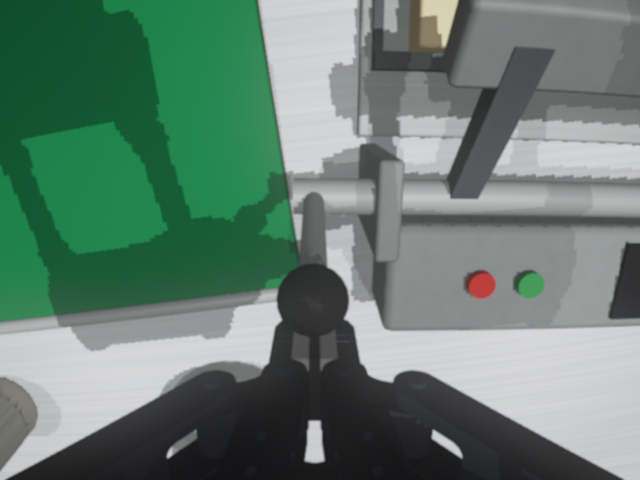

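View pics/s30.png

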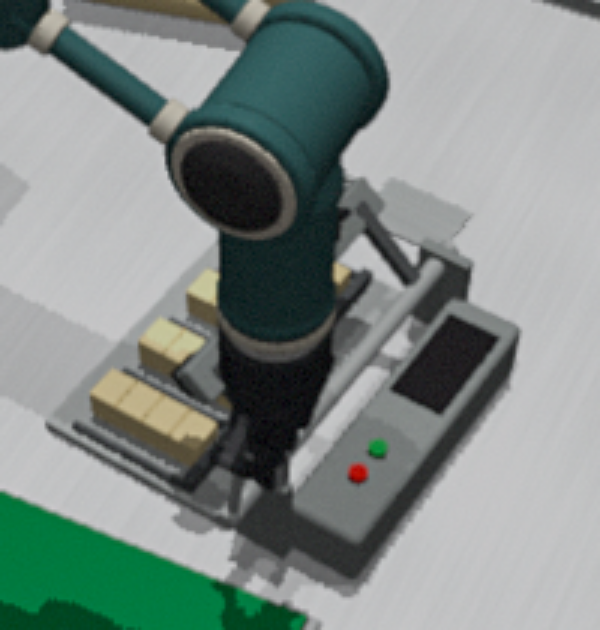

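Emit:
carry_out:
  deltas:
    - {"delta_pos": [0,-0.012,0],"dr": [0,0,0]}
    - {"delta_pos": [0,-0.012,0],"dr": [0,0,0]}
    - {"delta_pos": [0,-0.012,0],"dr": [0,0,0]}
    - {"delta_pos": [0,-0.01,0],"dr": [0,0,0]}
    - {"delta_pos": [0,0,0],"dr": [0,0,0]}

```text
time: 59.62
tool_pos: [0.5853, 0.0356, 0.1495]
tcp_rot: [2.345, 2.088, 0.001]
wrist_force: [0.4, -0.4, 0.0]
width: -0.002
```

Emit:
carry_out:
  deltas:
    - {"delta_pos": [0,-0.005,0],"dr": [0,0,0]}
    - {"delta_pos": [0,-0.003,0],"dr": [0,0,0]}
    - {"delta_pos": [0,0,0],"dr": [0,0,0]}

```text
time: 60.0
tool_pos: [0.5786, 0.0364, 0.1498]
tcp_rot: [2.345, 2.088, 0.002]
wrist_force: [0.0, 0.3, -0.0]
width: 0.003
```

Emit:
carry_out:
  deltas:
    - {"delta_pos": [0,-0.003,0],"dr": [0,0,0]}
    - {"delta_pos": [0,0,0],"dr": [0,0,0]}

```text
time: 60.25
tool_pos: [0.5756, 0.0368, 0.1497]
tcp_rot: [2.345, 2.088, 0.002]
wrist_force: [0.6, -0.1, 1.0]
width: -0.003
```

```bash
python3 - <<'E'
from bars import *
c=cam("wrist");save("w31.png",c["frame"])
c=cam("scene");save("s31.png",cv2.resize(c["frame"][80:290,230:430],None,fx=3.,fy=3.))
E
```

```text
(no output)
```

View pics/w31.png

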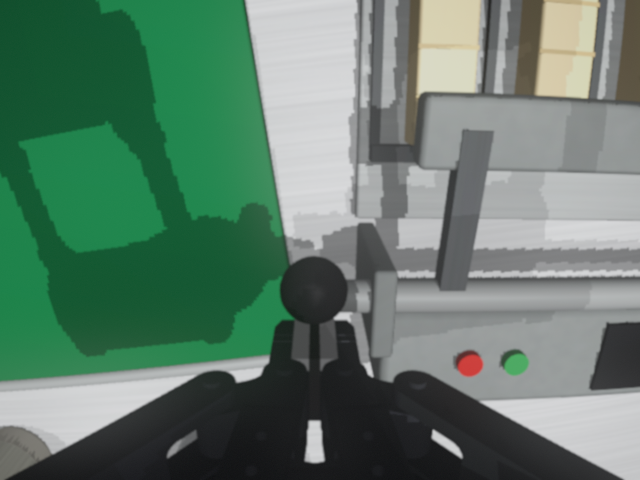

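View pics/s31.png

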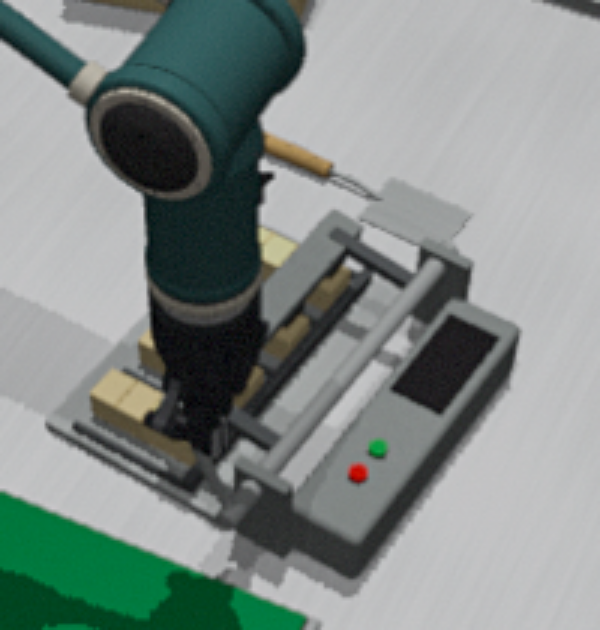

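Emit:
carry_out:
  deltas:
    - {"delta_pos": [0,-0.003,0],"dr": [0,0,0]}
    - {"delta_pos": [0,0,0],"dr": [0,0,0]}

```text
time: 60.6
tool_pos: [0.5725, 0.0371, 0.1497]
tcp_rot: [2.345, 2.088, 0.002]
wrist_force: [-0.7, -0.5, -0.8]
width: 0.001
```

Emit:
carry_out:
  deltas:
    - {"delta_pos": [0,-0.003,0],"dr": [0,0,0]}
    - {"delta_pos": [0,0,0],"dr": [0,0,0]}

```text
time: 60.85
tool_pos: [0.5695, 0.0375, 0.1497]
tcp_rot: [2.345, 2.088, 0.002]
wrist_force: [0.3, -0.7, 0.5]
width: 0.002
```

Emit:
carry_out:
  deltas:
    - {"delta_pos": [0,-0.003,0],"dr": [0,0,0]}
    - {"delta_pos": [0,0,0],"dr": [0,0,0]}

```text
time: 61.1
tool_pos: [0.5664, 0.0378, 0.1497]
tcp_rot: [2.345, 2.088, 0.002]
wrist_force: [-0.3, -0.2, -0.2]
width: 0.002
```

```bash
python3 - <<'E'
from bars import *
c=cam("wrist");save("w32.png",c["frame"])
for z in (.155,.16,.165): print(onplane(c,[(315,293)],z))
E
```

```text
[[0.55028039 0.04062462 0.155     ]]
[[0.54800074 0.0408769  0.16      ]]
[[0.5457211  0.04112917 0.165     ]]
```

View pics/w32.png

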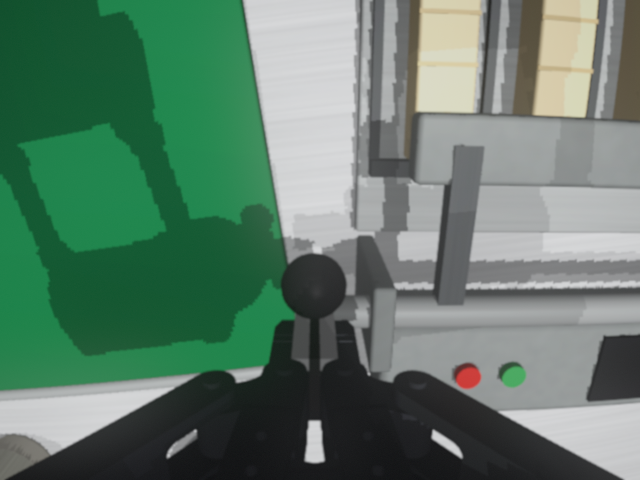

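Emit:
carry_out:
  deltas:
    - {"delta_pos": [0,-0.003,0],"dr": [0,0,0]}
    - {"delta_pos": [0,0,0],"dr": [0,0,0]}

```text
time: 61.4
tool_pos: [0.5635, 0.0381, 0.1497]
tcp_rot: [2.345, 2.088, 0.002]
wrist_force: [0.3, -0.7, 0.3]
width: 0.005
```

Emit:
carry_out:
  deltas:
    - {"delta_pos": [0,-0.003,0],"dr": [0,0,0]}
    - {"delta_pos": [0,0,0],"dr": [0,0,0]}

```text
time: 61.65
tool_pos: [0.5627, 0.0382, 0.1501]
tcp_rot: [2.342, 2.085, 0.008]
wrist_force: [6.1, -0.6, -4.1]
width: -0.0
```

Emit:
carry_out:
  deltas:
    - {"delta_pos": [0,-0.003,0],"dr": [0,0,0]}
    - {"delta_pos": [0,0,0],"dr": [0,0,0]}

```text
time: 61.9
tool_pos: [0.5625, 0.0383, 0.1503]
tcp_rot: [2.338, 2.082, 0.015]
wrist_force: [13.3, -0.7, -9.4]
width: -0.001
```

Emit:
carry_out:
  deltas:
    - {"delta_pos": [0,-0.002,0],"dr": [0,0,0]}
    - {"delta_pos": [0,0,0],"dr": [0,0,0]}

```text
time: 62.15
tool_pos: [0.5624, 0.0384, 0.1507]
tcp_rot: [2.336, 2.08, 0.019]
wrist_force: [18.2, -1.7, -11.8]
width: 0.0
```

```bash
python3 - <<'E'
from bars import *
c=cam("wrist");save("w33.png",c["frame"])
c=cam("scene");save("s33.png",cv2.resize(c["frame"][80:290,230:430],None,fx=3.,fy=3.))
E
```

```text
(no output)
```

View pics/w33.png

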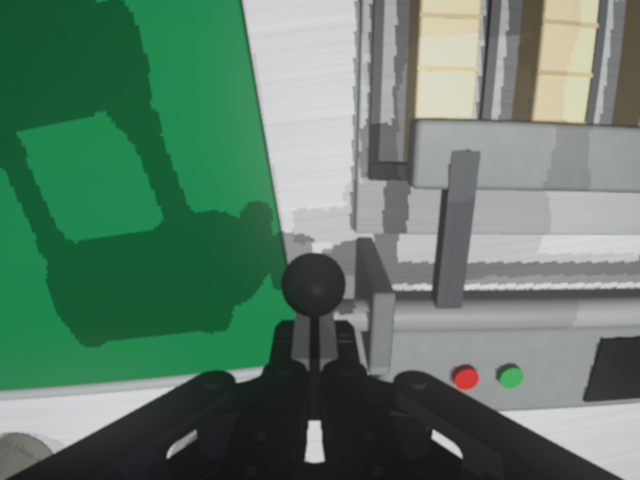

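View pics/s33.png

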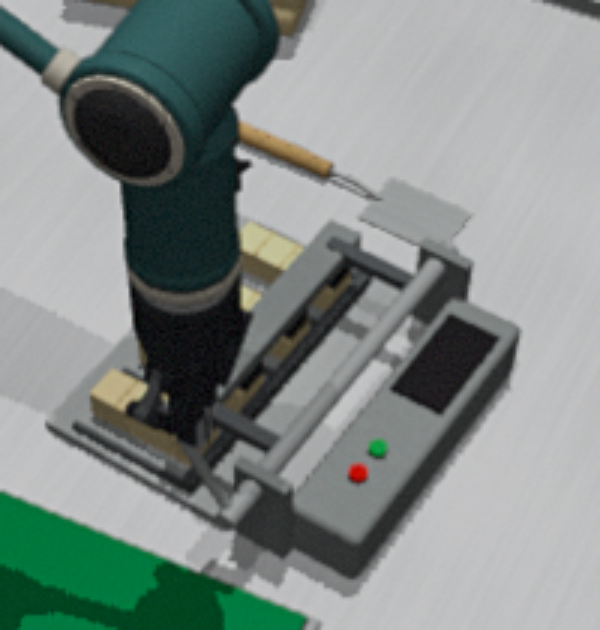

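Emit:
carry_out:
  deltas:
    - {"delta_pos": [0,0.012,0],"dr": [0,0,0]}
    - {"delta_pos": [0,0.012,0],"dr": [0,0,0]}
    - {"delta_pos": [0,0.005,-0.04],"dr": [0,0,0]}
    - {"delta_pos": [0,0,-0.045],"dr": [0,0,0]}
    - {"delta_pos": [0,-0.01,-0.025],"dr": [0,0,0]}
    - {"delta_pos": [0,-0.035,0],"dr": [0,0,0]}
    - {"delta_pos": [0,-0.035,0],"dr": [0,0,0]}
    - {"delta_pos": [0,0,0],"dr": [0,0,0]}
    - {"delta_pos": [0,0,0],"dr": [0,0,0]}

```text
time: 63.38
tool_pos: [0.5054, 0.045, 0.2598]
tcp_rot: [2.344, 2.087, 0.003]
wrist_force: [-0.2, 0.5, 0.4]
width: -0.003
```

```bash
python3 - <<'E'
from bars import *
c=cam("scene");save("s34.png",cv2.resize(c["frame"][80:290,230:430],None,fx=3.,fy=3.))
plan((.5048,.0431,.148),-.1135)
E
```

```text
t 63.42 pos [0.5056 0.0449 0.2597] F [ 0.2 -0.1  0.4] w -0.005 yawnow -0.116
 shift now-axes [-0.0019 -0.001   0.1117] shift after turn [-0.0019 -0.0006  0.1117] dr [ 0.003  0.    -0.002]
```

View pics/s34.png

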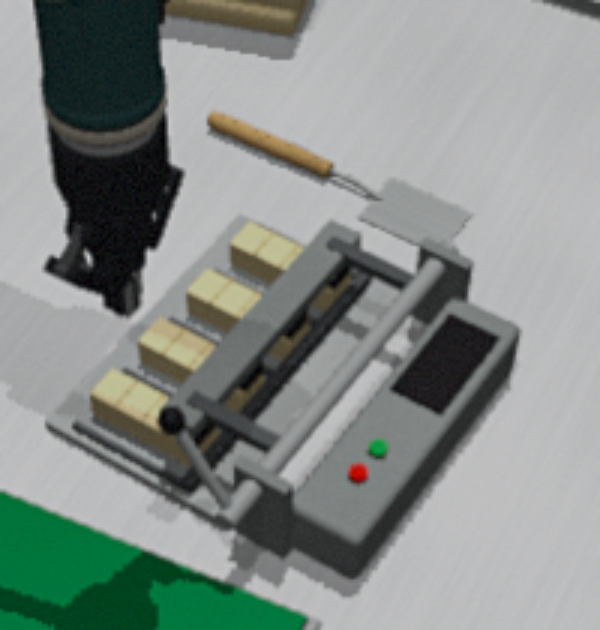

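Emit:
carry_out:
  deltas:
    - {"delta_pos": [-0.002,-0.002,0.04],"dr": [0,0,0]}
    - {"delta_pos": [0,0,0.04],"dr": [0,0,0]}
    - {"delta_pos": [0,0,0.032],"dr": [0,0,0]}
    - {"delta_pos": [0,0,0],"dr": [0,0,0]}
    - {"delta_pos": [0,0.015,0],"dr": [0,0,0]}
    - {"delta_pos": [0,0.015,0],"dr": [0,0,0]}
    - {"delta_pos": [0,0.015,0],"dr": [0,0,0]}
    - {"delta_pos": [0,0.015,0],"dr": [0,0,0]}
    - {"delta_pos": [0,0.015,0],"dr": [0,0,0]}
    - {"delta_pos": [0,0.015,0],"dr": [0,0,0]}

```text
time: 64.68
tool_pos: [0.5941, 0.033, 0.1502]
tcp_rot: [2.344, 2.088, 0.004]
wrist_force: [-4.8, 1.5, -0.6]
width: 0.004
```

Emit:
carry_out:
  deltas:
    - {"delta_pos": [0,0.013,0],"dr": [0,0,0]}
    - {"delta_pos": [0,0.01,0],"dr": [0,0,0]}
    - {"delta_pos": [0,0.005,0],"dr": [0,0,0]}
    - {"delta_pos": [0,0,0],"dr": [0,0,0]}

```text
time: 65.18
tool_pos: [0.6207, 0.0293, 0.1487]
tcp_rot: [2.345, 2.088, 0.0]
wrist_force: [-4.7, -0.3, -0.2]
width: -0.001
```

Emit:
carry_out:
  deltas:
    - {"delta_pos": [0,0.004,0],"dr": [0,0,0]}
    - {"delta_pos": [0,0.002,0],"dr": [0,0,0]}
    - {"delta_pos": [0,0,0],"dr": [0,0,0]}

```text
time: 65.55
tool_pos: [0.6253, 0.0287, 0.1478]
tcp_rot: [-2.346, -2.089, 0.002]
wrist_force: [-5.2, -0.0, -1.4]
width: -0.002
```

Emit:
carry_out:
  deltas:
    - {"delta_pos": [0,0.003,0],"dr": [0,0,0]}
    - {"delta_pos": [0,0,0],"dr": [0,0,0]}

```text
time: 65.8
tool_pos: [0.6262, 0.0286, 0.1477]
tcp_rot: [-2.344, -2.087, 0.007]
wrist_force: [-12.2, 0.5, 1.4]
width: -0.002
```

Emit:
carry_out:
  deltas:
    - {"delta_pos": [0,0.002,0],"dr": [0,0,0]}
    - {"delta_pos": [0,0,0],"dr": [0,0,0]}

```text
time: 66.05
tool_pos: [0.6263, 0.0286, 0.1476]
tcp_rot: [-2.341, -2.085, 0.012]
wrist_force: [-17.5, 0.5, 5.2]
width: 0.002
```

At the stop again. I'll back off, move clear and check.

Emit:
carry_out:
  deltas:
    - {"delta_pos": [0,-0.03,0],"dr": [0,0,0]}
    - {"delta_pos": [0,-0.03,0],"dr": [0,0,0]}
    - {"delta_pos": [0,-0.03,-0.03],"dr": [0,0,0]}
    - {"delta_pos": [0,-0.04,-0.05],"dr": [0,0,0]}
    - {"delta_pos": [0,-0.04,-0.05],"dr": [0,0,0]}
    - {"delta_pos": [0.03,-0.02,-0.05],"dr": [0,0,0]}
    - {"delta_pos": [0.04,0,-0.02],"dr": [0,0,0]}
    - {"delta_pos": [0,0,0],"dr": [0,0,0]}
    - {"delta_pos": [0,0,0],"dr": [0,0,0]}
    - {"delta_pos": [0,0,0],"dr": [0,0,0]}

```text
time: 67.3
tool_pos: [0.4518, 0.1188, 0.3442]
tcp_rot: [2.346, 2.087, 0.0]
wrist_force: [-0.1, 0.6, 0.1]
width: -0.0
```

```bash
python3 - <<'E'
from bars import *
c=cam("wrist");save("w35.png",c["frame"]);bars(c,n="w")
for i in 1,2,3,4: print(lane(i).round(4))
c=cam("scene");bars(c);save("s35.png",c["frame"])
plan((.4,.1,.35),CY)
E
```

```text
w [319. 212.] xy 482.4 122.6 L 94 W 35 long-axis rad -0.103 fill 0.6
w [514. 202.] xy 497.4 331.3 L 110 W 37 long-axis rad -0.111 fill 0.95
w [451. 203.] xy 490.5 261.7 L 112 W 36 long-axis rad -0.11 fill 0.92
w [386. 195.] xy 481.0 191.5 L 110 W 35 long-axis rad -0.117 fill 0.9
w [631. 102.] xy 400.0 463.4 L 130 W 18 long-axis rad -0.113 fill 0.74
[0.4727 0.1224]
[0.4806 0.1919]
[0.4886 0.2615]
[0.4965 0.331 ]
s [188. 432.] xy 575.8 -438.8 L 71 W 34 long-axis rad -1.52 fill 0.92
s [154. 414.] xy 496.2 -443.2 L 110 W 34 long-axis rad -1.538 fill 0.72
s [281. 216.] xy 474.9 123.4 L 110 W 36 long-axis rad -0.111 fill 0.91
s [289. 195.] xy 461.2 195.1 L 67 W 35 long-axis rad -0.095 fill 0.74
s [305. 178.] xy 472.3 265.5 L 70 W 35 long-axis rad -0.111 fill 0.77
s [320. 162.] xy 480.4 334.2 L 73 W 35 long-axis rad -0.098 fill 0.8
t 67.4 pos [0.4517 0.1188 0.344 ] F [-1.1 -0.2 -1.3] w 0.001 yawnow -0.117
 shift now-axes [-0.0247 -0.0491 -0.0061] shift after turn [-0.0245 -0.0492 -0.006 ] dr [ 0.001  0.001 -0.004]
```

View pics/w35.png

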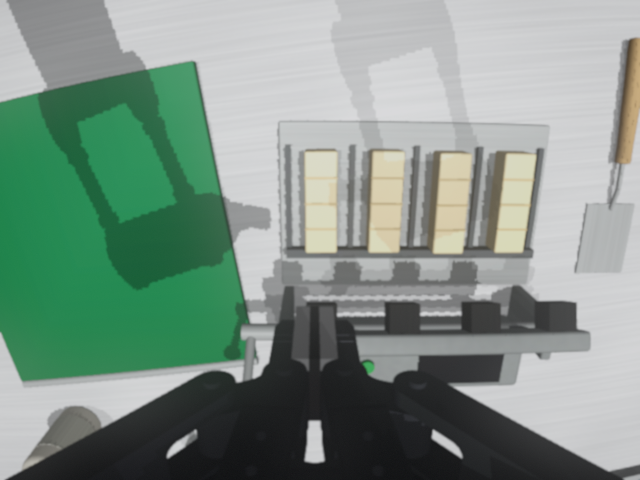

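View pics/s35.png

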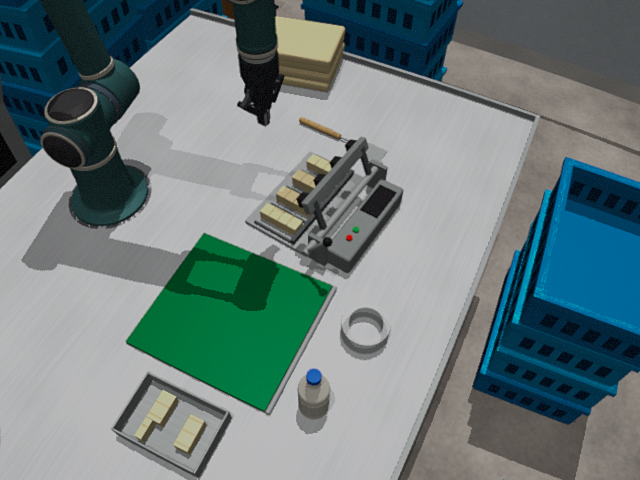

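```bash
python3 -c "
from workcell import bot
print(bot.finish_job())"
```

```text
the job is handed in; nothing more can be done
None
```

The job is done and handed in at about 67 s of the 210 s limit.

- **Raising the head:** I pushed the lever until it met its stop. The arm stopped moving and the wrist force rose to about 17 N.
- **Whole bars:** All four lie flat, one per lane, about 1.5–2 mm short of the back stop. I found the stop by touching it with the lane 4 bar.
- **Faulty bars:** The short bar and the chipped bar are in the reject tray.
- **Stamping:** I brought the head down onto the bars to a firm stop at about 22 N, then raised it back to its stop (about 18 N). I then moved the arm clear.

**Last checks:**
- **Lanes:** The wrist camera puts the bars in lanes 2–4 within about 2 mm of where they should lie. Its lane 1 reading was cut short by the gripper and came out about 10 mm off. The scene camera showed the whole lane 1 bar, 2 mm from its place.
- **Other items:** The scene camera also shows the head raised, the belt empty and both faulty bars in the tray. The bottle, tape roll and scraper look untouched; I judged that by eye, not by measurement.
- **Disagreements:** The cameras differed by 2–4 mm on absolute position, so I placed the bars using the wrist camera. The wrist force read close to zero for most of the lowering stroke, so I confirmed that the head was moving from pictures.
- **Knocks:** I saw no bar knocked aside during the run.

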